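# Load the jaw model carousel and index it to the next station

### The job

Stand the loose plaster jaw model upright in the empty nest of the round carousel and let go of it. Then push the carousel on by one of its pegs, anticlockwise seen from above, until it clicks into the next detent and stays there with the tell-tale pin up, the model still in its nest. Push gently, never with more than about 20 N, set the model down rather than dropping it, and leave the other things on the bench alone.

Things in the scene. Friction and masses are not known exactly. Their poses are not given: they have to be found in the camera images.
- model_centre (a point): Centre (21 mm above its underside) of the one loose plaster jaw model: a round plaster base 44 mm across and 30 mm high with an arch of teeth on top, 42 mm high in all, about 90 g, standing upright on the bench. z is up.
- model: The same loose jaw model; origin at the centre of its underside.
- nest (a point): Centre of the floor of the carousel's one empty nest, on the platter's top face (57 mm above the bench). The nest is a black ring 8 mm high, 52 mm inside and 60 mm outside diameter, 85 mm from the carousel's axis. Three like nests, at 90 degree steps round the platter, already hold fixed jaw models (44 mm across, 42 mm high).
- hub (a point): Point on the carousel's vertical axis at the height of the platter's top face. The platter is an aluminium disc 280 mm across and 12 mm thick; the hub boss (52 mm across, with a cap 20 mm across) stands 22 mm above it. At a detent the platter snaps ahead by up to 10 mm at the pegs, away from the pusher, and is then held almost rigidly: 10 N does not move it, and a stiff arm that keeps going soon presses too hard.
- peg (a point): Centre (half-way up) of one of four identical upright steel pegs on the platter, 14 mm in diameter and 50 mm high, 118 mm from the axis, standing half-way between the nests. This one is 45 degrees behind the empty nest in the anticlockwise sense, so pushing it anticlockwise drives it towards where that nest was. Any peg may be pushed.
- carousel (a joint): Turn of the carousel (rad), growing anticlockwise seen from above. About 3 N at a peg turns it (8 N in a jerky start); it stays where left. It starts between two detents 90 degrees apart; the next lies 10 to 60 degrees on, anywhere from -0.25 to 0.25 rad, hidden under the platter.
- telltale (a joint): Tell-tale pin (steel, 12 mm across) in the black socket beside the carousel: height in m by which it stands out. About 0 while the carousel is between detents, about 0.013 when the detent ball has dropped fully home.
- stand: Fixed stand of the carousel, with the carousel on it; origin on the bench under the carousel's axis. Its x and y axes turn with it; the tell-tale's black socket (28 mm across, 42 mm high) stands at x = -118 mm, y = -118 mm in them.
- spray: Bystander: upright can 62 mm across, 190 mm high; origin at the centre of its underside.
- syringe: Bystander: plastic syringe lying on the bench, about 145 mm long; origin on the bench under its middle.
- drill_unit: Bystander: black control box with a white front, 150 x 100 mm, 170 mm high with its handle; origin at the centre of its underside.
Things that resemble listed ones, but are neither listed nor needed, are in the scene too. Several things look just like the model: the one meant starts farthest from the robot's base.

How it is judged:
By the outcome, as a careful person would: the job done as asked, in the order asked, and still so for the second after the job is handed in, with the robot touching nothing.
It also fails if it takes over 72 s, if anything falls off the work surface, if the arm or the gripper's body presses on something with over 40 N, if the wrist force passes 120 N, or if a joint passes its speed limit or range.

### The arm

A 6-joint arm with a two-finger parallel gripper is mounted at the origin on the work surface. World frame = base frame: x ahead of the robot, y to its left, z up, the work surface at z = 0. Lengths are in m, angles in degrees, forces in N, time in s.
With the tool pointing down it reaches from about 0.225 to 0.725 m from the base axis. Payload 3.1 kg.
Tool frame: the origin (TCP) lies midway between the tips of the shut fingers; the grasp point (between the pads) lies 19 mm behind it; z points along the fingers, y is the direction in which the jaws open and shut (so a half turn about z gives the same grasp; the last joint's range is limited). The gripper opens to 85 mm and grips with 20 to 120 N. Pads are 22 mm wide; open, the fingers measure 114 mm over their backs; the gripper's body (76 mm by 85 mm) begins 54 mm behind the grasp point. The pads swing forward as they close: fully open they stand 13 mm farther back than shut.
Start: joints at [-79.63, 2.75, 5.684, 92.934, 0, 82.678], TCP at [0.16, -0.5, 0.193] pointing down, gripper open.
Joint ranges: [-166.93, 166.93], [-56.73, 111.36], [-69.38, 81.34], [-121.58, 131.49], [-85.45, 84.26], [-180, 180]. Speed limits (degrees/s): [159.86, 159.86, 180, 180, 180, 180].

### API

Orientations are given as [roll, pitch, yaw] about the fixed x, y, z axes, in that order (R = Rz(yaw) Ry(pitch) Rx(roll)).
In Python, from cell import * gives the robot as it stands. The module is installed in compiled form; this text tells all that it offers.
- The arm moves only by the tool drive_tool, never from a script. Its argument "steps" is a list of rows, each a list of 3 entries, a list of its own where there are three numbers: the turn, a rotation vector about the tool's x, y, z in rad, then the shift along the tool's x, y, z in mm, then the closure, from -1 (fully open) to 1 (shut). In form: [[[ax, ay, az], [x, y, z], jaw], ...]. A call has 1 to 12 rows; each row shifts and turns the pose as measured when the row begins, along the tool's axes as they then stand; what a row does not reach is not made up. A row lasts 1/8 s, in which the tool goes at most 62.5 mm and 10.7 degrees, less where a joint would pass 70% of its speed; a pose out of reach is approached as far as the arm can. A call with a gripper value outside its range is refused whole. The fingers move at their own pace and stop on an object; the grip force is fixed at half the most. Time passes only in rows, so rows that do not move let the fingers close. It gives the time, the measured TCP pose, the force and the opening at its end, in the units of the state.
- get_state(): the state, without advancing time (a new reading comes with each control period).
- read_camera(name): name is "side" or "top"; returns (picture, depth): 400x640x3 uint8, red, green, blue; 400x640 float32, m along the optical axis (not along the pixel's ray), 0 where there is no reading.
- get_calibration(name): a dict with "mtx" (3x3 intrinsics, pixels), "rvec" (rotation vector, rad) and "tvec" (3), from world to camera coordinates, as OpenCV has them. Camera axes: x right, y down, z forward; pixel columns grow to the right and rows downward; lengths in m; the calibration is good to about 2 mm. A picture is of the moment at which its call begins. get_calibration takes no time and is no camera call.
- close_job(): hands the job in, once; it reports no verdict.
Trained networks look in the newest picture that a camera, given by its name, has taken for a name from the list of things; names that differ only in an ending like _2 or _b are one class to them, and where a whole thing is asked for, a point or a joint stands for the part that bears it (a point fixed in the world has none). Each returns a list of dicts, best first, with "confidence" (0 to 1); they miss things now and then, are a little off and sometimes report something else, mostly with a low value. They report only what shows in the picture. A call takes as long as a camera call. They do not tell look-alikes from the thing itself.
- find_in(camera, query): "box" ([left, top, width, height] in pixels, round what is visible of it).
- masks_of(camera, query): "pixels" (400x640 bool, what is visible of it) and "box" ([left, top, width, height] in pixels, round what is visible of it).
- landmark_of(camera, query): "xy" ([column, row] in pixels: a listed point, or the origin of a listed thing).
The state is a dict: "clock": time; "joints": joint angles; "dq": joint speeds; "joint_efforts": joint torques, N m; "position": TCP position; "tool_rot": TCP orientation; "contact_force": force on the tool from outside, world axes, zero at the start; "moment": the same for the moment, N m; "finger_gap": opening from 0.0 (shut) to 1.0 (fully open).
Only numpy, scipy, OpenCV 4.12 (cv2) and the standard library are available. Lean on these libraries where they do the work, as an engineer would, in place of code of your own. Each camera call takes 0.05 s, during which the arm holds its last target.

## Working session

There is one attempt and no reset: what is moved stays moved. The work goes in short steps, Python scripts to look and compute and a tool call to move; the robot and the scene stay as the last step left them, time stands still between calls to the robot, and variables do not carry over. Pictures are saved under pics/ and viewed, and the job is handed in when it is done.

Besides the shell and the picture viewer there is one more tool, called after "Request:" as name(argument=value, ...), one argument or row to a line, values as JSON. drive_tool: Moves the arm, as the interface text tells. Its arguments: {"type":"object","properties":{"steps":{"type":"array","items":{"type":"array"}}},"required":["steps"]}

```bash
mkdir -p pics
cat > h.py <<'E'
from cell import *
import numpy as np, cv2
def cal(n):
    c=get_calibration(n); R=cv2.Rodrigues(np.array(c["rvec"],float))[0]; return np.array(c["mtx"],float),R,np.array(c["tvec"],float).ravel()
def ray_z(n,uv,z):
    K,R,t=cal(n); d=R.T@np.linalg.inv(K)@np.array([uv[0],uv[1],1.]); o=-R.T@t
    return o+d*(z-o[2])/d[2]
def proj(n,p):
    K,R,t=cal(n); q=K@(R@np.array(p,float)+t); return q[:2]/q[2]
def cloud(n,depth):
    K,R,t=cal(n); v,u=np.mgrid[0:400,0:640]
    P=np.stack([(u-K[0,2])/K[0,0]*depth,(v-K[1,2])/K[1,1]*depth,depth],-1)
    return (P-t)@R
def save(n,f,scale=1):
    im,d=read_camera(n); cv2.imwrite("pics/"+f,cv2.cvtColor(im,cv2.COLOR_RGB2BGR)); return im,d
E
python3 - <<'E'
from h import *
for n in("top","side"):
    im,d=save(n,n+"0.png"); K,R,t=cal(n); print(n,-R.T@t,R[2],(d==0).mean())
    for q in("model_centre","nest","hub","peg","stand"):
        for r in landmark_of(n,q)[:6]:
            z={"model_centre":.021,"nest":.057,"hub":.057,"peg":.082,"stand":0}[q]
            print(q,np.round(r["xy"]),round(r["confidence"],2),np.round(ray_z(n,r["xy"],z),4))
print(get_state())
E
```

```text
top [0.41042175 0.04391105 1.53242911] [ 0.08291171 -0.02342123 -0.99628163] 0.00404296875
model_centre [393. 253.] 0.77 [ 0.3938 -0.2186  0.021 ]
model_centre [423. 228.] 0.73 [ 0.4664 -0.3122  0.021 ]
model_centre [370. 229.] 0.66 [ 0.4652 -0.1511  0.021 ]
model_centre [416. 254.] 0.59 [ 0.3896 -0.2868  0.021 ]
nest [274. 215.] 0.73 [0.5062 0.1328 0.057 ]
hub [280. 188.] 0.56 [0.5867 0.1143 0.057 ]
peg [244. 204.] 0.68 [0.5356 0.2156 0.082 ]
stand [283. 190.] 0.83 [0.5849 0.1085 0.    ]
side [ 0.43563501 -0.92317918  0.91334112] [ 0.10096007  0.74267612 -0.66199641] 0.004234375
model_centre [260. 308.] 0.77 [ 0.3839 -0.2882  0.021 ]
model_centre [290. 260.] 0.7 [ 0.4683 -0.1456  0.021 ]
model_centre [298. 310.] 0.62 [ 0.474  -0.3067  0.021 ]
model_centre [268. 281.] 0.51 [ 0.4064 -0.2069  0.021 ]
model_centre [310. 137.] 0.24 [0.5947 0.4405 0.021 ]
nest [295. 184.] 0.81 [0.5098 0.1322 0.057 ]
hub [322. 184.] 0.84 [0.593  0.1181 0.057 ]
peg [299. 159.] 0.63 [0.5315 0.2267 0.082 ]
stand [323. 197.] 0.97 [0.5975 0.1212 0.    ]
stand [324. 184.] 0.61 [ 0.6092  0.1856 -0.    ]
{'clock': 0.6, 'joints': array([-7.96264366e+01,  2.74856925e+00,  5.68575011e+00,  9.29326841e+01,
       -1.58963682e-03,  8.26764506e+01]), 'dq': array([ 0.062221  ,  0.00901134,  0.03699542,  0.04220958,  0.0082894 ,
       -0.01952532]), 'joint_efforts': array([-5.48075732e-04, -3.38362169e+01,  3.19936574e+01,  1.12220718e-03,
       -2.86028353e-04,  4.92591909e-06]), 'position': array([ 0.15956349, -0.50018075,  0.19254396]), 'tool_rot': array([1.79995743e+02, 2.14987565e-03, 1.76971126e+01]), 'contact_force': array([-0.05333268,  0.39454164,  0.60386502]), 'moment': array([0.02731295, 0.01415309, 0.00103308]), 'finger_gap': 1.0028053182190046}
```

View pics/top0.png

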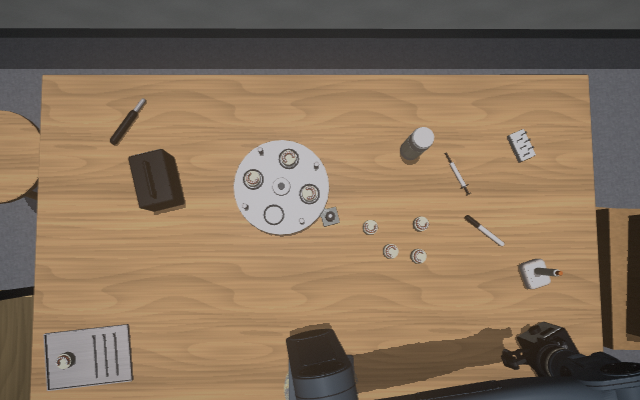

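View pics/side0.png

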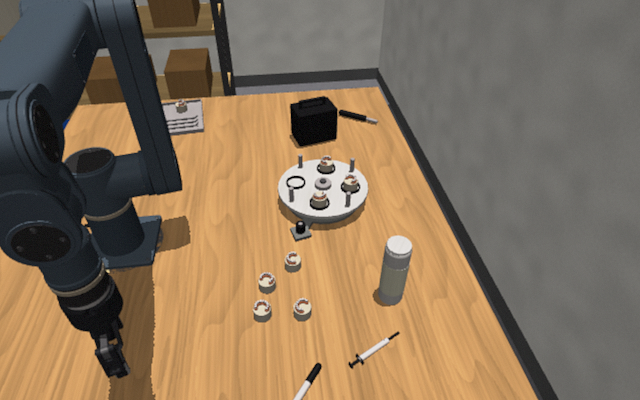

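Run:
```python
from h import *
im,d=read_camera("top"); P=cloud("top",d)
np.savez("top0.npz",im=im,d=d)
def px(u,v,r=16):
    Q=P[v-r:v+r,u-r:u+r].reshape(-1,3); return Q
for u,v in [(370,227),(421,223),(391,251),(419,256),(64,360)]:
    Q=px(u,v); z0=np.median(Q[:,2]); print((u,v),"z bench",z0, "maxz",Q[:,2].max())
    for lo,hi in((z0+.02,z0+.06),):
        S=Q[(Q[:,2]>lo)&(Q[:,2]<hi)]
        c,r=cv2.minEnclosingCircle(S[:,:2].astype(np.float32)*1000); print(np.round(S.mean(0),4),np.round(c,1),r,len(S), np.hypot(*c))
# table plane check
for u,v in [(200,300),(500,300),(350,260),(450,120),(100,250)]: print(u,v,np.round(P[v,u],4))
c=im[320:400,20:150]; c2=im[130:270,220:440]
cv2.imwrite("pics/tray.png",cv2.resize(c,None,fx=5,fy=5,interpolation=cv2.INTER_CUBIC)[...,::-1])
cv2.imwrite("pics/car.png",cv2.resize(c2,None,fx=3.6,fy=3.6,interpolation=cv2.INTER_CUBIC)[...,::-1])
# platter
m=(abs(P[...,2]-.057)<.008); m[:, :220]=0;m[:,345:]=0;m[250:]=0;m[:130]=0
S=P[m]; c,r=cv2.minEnclosingCircle(S[:,:2].astype(np.float32)*1000); print("platter",c,r,np.median(S[:,2]))
```

```text
(370, 227) z bench -0.00010260379238989311 maxz 1.5324291083208026
[ 0.471  -0.1511  0.0313] [ 471.2 -151.5] 21.747028350830078 170 494.93683690918886
(421, 223) z bench -8.568283955924732e-06 maxz 1.5324291083208026
[ 0.48   -0.3034  0.0315] [ 480.5 -304.4] 21.807588577270508 172 568.7674839900786
(391, 251) z bench -0.00019618154736311945 maxz 1.5324291083208026
[ 0.3991 -0.2113  0.0306] [ 399.3 -211.6] 22.259319305419922 176 451.95405498560547
(419, 256) z bench -0.0001708321928657073 maxz 1.5324291083208026
[ 0.3839 -0.2942  0.0315] [ 383.7 -295.8] 22.643768310546875 176 484.4832649406212
(64, 360) z bench 0.003965886463072608 maxz 0.05190859964600386
[0.0946 0.7346 0.0353] [ 92.5 735.9] 23.274747848510742 207 741.7136132452912
200 300 [ 0.2575  0.3575 -0.0076]
500 300 [ 0.2481 -0.5453 -0.0048]
350 260 [ 0.3724 -0.0926 -0.0026]
450 120 [ 0.8011 -0.4089 -0.0009]
100 250 [ 0.4089  0.6547 -0.0008]
platter (590.5109252929688, 111.48689270019531) 139.93592834472656 0.055752348577067
```

View pics/tray.png

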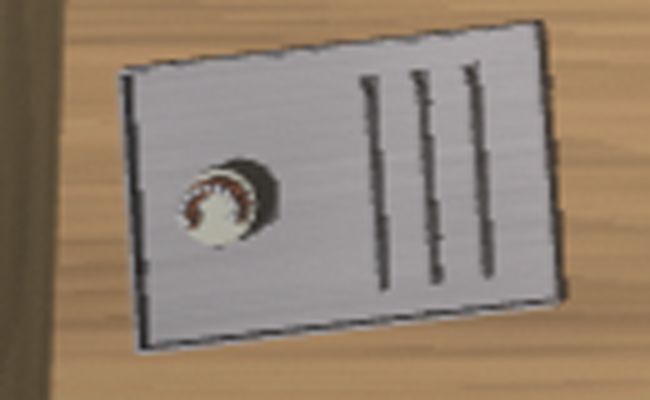

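View pics/car.png

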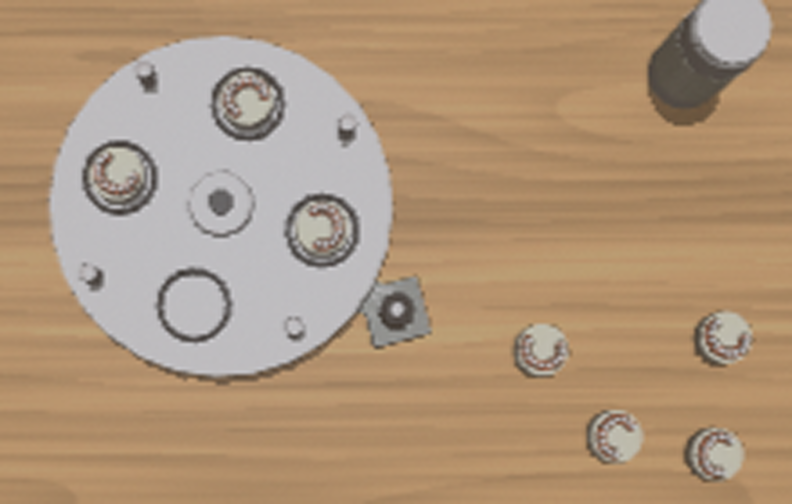

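Run:
```python
from h import *
for n in("top","side"):
    im,d=read_camera(n); 
    g=cv2.cvtColor(im,cv2.COLOR_RGB2GRAY)
    P=cloud(n,d)
    # nest ring: rectify plane z=.065 around hub, 1mm/px
    K,R,t=cal(n)
    def rect(z,cx,cy,h=.16,s=2000):
        N=int(2*h*s); a=np.mgrid[0:N,0:N]; X=cx+h-a[0]/s; Y=cy+h-a[1]/s
        W=np.stack([X,Y,np.full_like(X,z)],-1)@R.T+t; q=W@K.T
        return cv2.remap(im,(q[...,0]/q[...,2]).astype(np.float32),(q[...,1]/q[...,2]).astype(np.float32),cv2.INTER_LINEAR)
    r=rect(.065,.59,.1115); cv2.imwrite(f"pics/rect_{n}.png",cv2.resize(r,(600,600))[...,::-1])
    # ring fit on the z=.065 rectified image
    gg=cv2.cvtColor(r,cv2.COLOR_RGB2GRAY).astype(float)
    best=[]
    N=gg.shape[0]; th=np.linspace(0,2*np.pi,90,endpoint=False)
    for X in np.arange(.49,.53,.001):
        for Y in np.arange(.11,.16,.001):
            def ringv(rad):
                x=X+rad*np.cos(th); y=Y+rad*np.sin(th)
                return gg[np.clip(((.59+.16-x)*2000).astype(int),0,N-1),np.clip(((.1115+.16-y)*2000).astype(int),0,N-1)].mean()
            best.append((ringv(.028)-.5*ringv(.021)-.5*ringv(.035),X,Y))
    best.sort(); print(n,"ring",np.round(best[:4],4))
    # model
    S=P[(abs(P[...,0]-.48)<.04)&(abs(P[...,1]+.304)<.04)&(P[...,2]>.012)&(P[...,2]<.06)]
    c,rr=cv2.minEnclosingCircle(S[:,:2].astype(np.float32)*1000);print("model",c,rr,S.mean(0),S[:,2].max())
    print("spray",[np.round(ray_z(n,x["xy"],0),3) for x in landmark_of(n,"spray")[:1]])
    for x in landmark_of(n,"peg"): print("peg",np.round(ray_z(n,x["xy"],.082),3),x["confidence"])
    # pegs by depth
    S=P[(np.hypot(P[...,0]-.5905,P[...,1]-.1115)<.135)&(np.hypot(P[...,0]-.5905,P[...,1]-.1115)>.109)&(P[...,2]>.085)&(P[...,2]<.115)]
    a=np.degrees(np.arctan2(S[:,1]-.1115,S[:,0]-.5905))
    for k in range(-180,180,15):
        m=(a>=k)&(a<k+15)
        if m.sum()>1: print(k,m.sum(),S[m].mean(0).round(4),a[m].mean())
```

```text
top ring [[-95.5944   0.507    0.134 ]
 [-95.5889   0.507    0.133 ]
 [-93.0389   0.508    0.133 ]
 [-92.7611   0.508    0.134 ]]
model (480.8843994140625, -304.4193420410156) 22.46153450012207 [ 0.48003878 -0.30258706  0.03064147] 0.051449568591087395
spray [array([ 0.701, -0.282,  0.   ])]
peg [0.543 0.211 0.082] 0.8
-165 9 [0.4862 0.0553 0.1053] -151.66631541019652
-150 10 [0.4892 0.0503 0.1056] -148.85593928222505
-75 14 [0.6456 0.0084 0.104 ] -61.87798125775436
-60 8 [0.6514 0.0108 0.1063] -58.824045966283684
15 13 [0.6918 0.1667 0.1023] 28.594871658291133
30 12 [0.6891 0.1723 0.1017] 31.64801843909646
105 9 [0.5335 0.215  0.1044] 118.8275437226271
120 14 [0.5282 0.2114 0.1027] 121.9250970043474
side ring [[-1.375667e+02  5.110000e-01  1.310000e-01]
 [-1.353444e+02  5.100000e-01  1.310000e-01]
 [-1.352667e+02  5.110000e-01  1.300000e-01]
 [-1.341500e+02  5.100000e-01  1.300000e-01]]
model (484.2219543457031, -304.04595947265625) 22.32796859741211 [ 0.48434512 -0.30876195  0.02950555] 0.04384072799929143
spray [array([ 0.721, -0.275,  0.   ])]
peg [0.535 0.237 0.082] 0.67
-165 7 [0.4889 0.0555 0.1027] -151.1240914768068
-150 26 [0.4923 0.0487 0.0984] -147.41971830529639
-75 14 [0.6493 0.0069 0.0954] -60.643540605167566
-60 24 [0.6543 0.0074 0.0983] -58.49122823719083
15 24 [0.6971 0.1666 0.0975] 27.356750302065592
30 5 [0.6945 0.1725 0.1001] 30.401506091912864
105 19 [0.5376 0.212  0.0983] 117.74328576823731
120 10 [0.5326 0.208  0.0988] 120.97002456239777
```

View pics/rect_top.png

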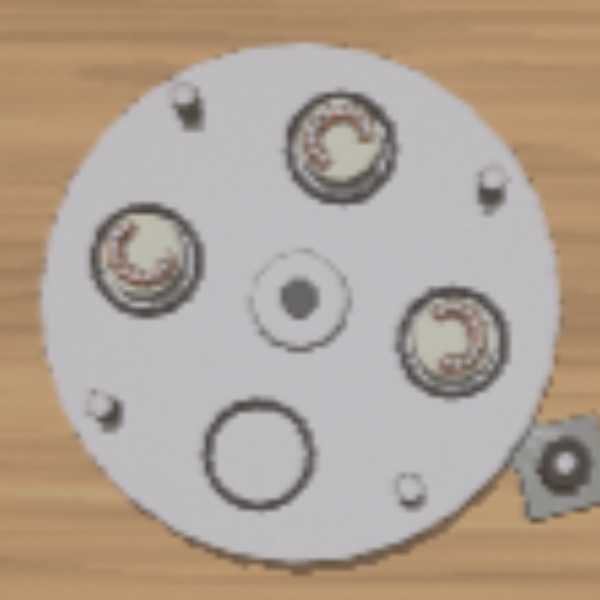

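```bash
cat >> h.py <<'E'
from scipy.spatial.transform import Rotation as Ro
def plan(tx,ty,tz,psi,n,jaw,pos=None,rot=None):
    s=get_state(); p=np.array(s["position"] if pos is None else pos,float); r=np.array(s["tool_rot"] if rot is None else rot,float)
    R0=Ro.from_euler("xyz",r,degrees=True); R1=Ro.from_euler("xyz",[180,0,psi],degrees=True)
    w=(R0.inv()*R1).as_rotvec(); T=np.array([tx,ty,tz]); out=[]
    Rc=R0
    for i in range(n):
        sh=Rc.inv().apply((T-p)/n)*1000
        out.append([[round(float(x),3) for x in w/n],[round(float(x),1) for x in sh],jaw]); Rc=Rc*Ro.from_rotvec(w/n)
    print("deg/row",np.degrees(np.linalg.norm(w))/n,"mm/row",np.linalg.norm(T-p)/n*1000); print(str(out).replace(" ",""))
def st():
    s=get_state(); print(s["clock"],s["position"].round(4),s["tool_rot"].round(2),s["contact_force"].round(1),round(s["finger_gap"],3),s["joints"].round(1))
E
python3 -c "
from h import *
plan(.4825,-.304,.13,120,12,-1)"
```

```text
deg/row 8.525624373845476 mm/row 31.917422408590113
[[[-0.0,0.0,-0.149],[30.6,-7.4,5.2],-1],[[-0.0,0.0,-0.149],[31.4,-2.8,5.2],-1],[[-0.0,0.0,-0.149],[31.4,1.9,5.2],-1],[[-0.0,0.0,-0.149],[30.8,6.5,5.2],-1],[[-0.0,0.0,-0.149],[29.5,11.0,5.2],-1],[[-0.0,0.0,-0.149],[27.5,15.3,5.2],-1],[[-0.0,0.0,-0.149],[25.0,19.2,5.2],-1],[[-0.0,0.0,-0.149],[21.8,22.7,5.2],-1],[[-0.0,0.0,-0.149],[18.2,25.7,5.2],-1],[[-0.0,0.0,-0.149],[14.2,28.1,5.2],-1],[[-0.0,0.0,-0.149],[9.9,29.9,5.2],-1],[[-0.0,0.0,-0.149],[5.4,31.0,5.2],-1]]
```

Request:
drive_tool(
  steps=[
    [[0,0,-0.149],[30.6,-7.4,5],-1],
    [[0,0,-0.149],[31.4,-2.8,5],-1],
    [[0,0,-0.149],[31.4,1.9,5],-1],
    [[0,0,-0.149],[30.8,6.5,5],-1],
    [[0,0,-0.149],[29.5,11,5],-1],
    [[0,0,-0.149],[27.5,15.3,5],-1],
    [[0,0,-0.149],[25,19.2,5],-1],
    [[0,0,-0.149],[21.8,22.7,5],-1],
    [[0,0,-0.149],[18.2,25.7,5],-1],
    [[0,0,-0.149],[14.2,28.1,5],-1],
    [[0,0,-0.149],[9.9,29.9,5],-1],
    [[0,0,-0.149],[5.4,31,5],-1],
  ],
)

```text
clock: 2.45
position: [0.4858, -0.2919, 0.1311]
tool_rot: [-179.9, 0.2, 123.2]
contact_force: [0.2, -0.6, 0.1]
finger_gap: 1.001
```

```bash
python3 -c "
from h import *
st(); plan(.4825,-.304,.07,120,6,-1); save('top','t1.png'); im,d=save('side','s1.png'); cv2.imwrite('pics/s1c.png',cv2.resize(im[200:360,180:400],None,fx=3.5,fy=3.5)[...,::-1])"
```

```text
2.45 [ 0.4858 -0.2919  0.1311] [-179.94    0.23  123.25] [ 0.2 -0.6  0.1] 1.001 [-37.7   8.4   4.8  86.2  -0.1  19.1]
deg/row 0.5426864956901055 mm/row 10.399966914568887
[[[-0.0,0.001,0.009],[-1.3,-1.6,10.2],-1],[[-0.0,0.001,0.009],[-1.4,-1.5,10.2],-1],[[-0.0,0.001,0.009],[-1.4,-1.5,10.2],-1],[[-0.0,0.001,0.009],[-1.4,-1.5,10.2],-1],[[-0.0,0.001,0.009],[-1.4,-1.5,10.2],-1],[[-0.0,0.001,0.009],[-1.4,-1.5,10.2],-1]]
```

View pics/s1c.png

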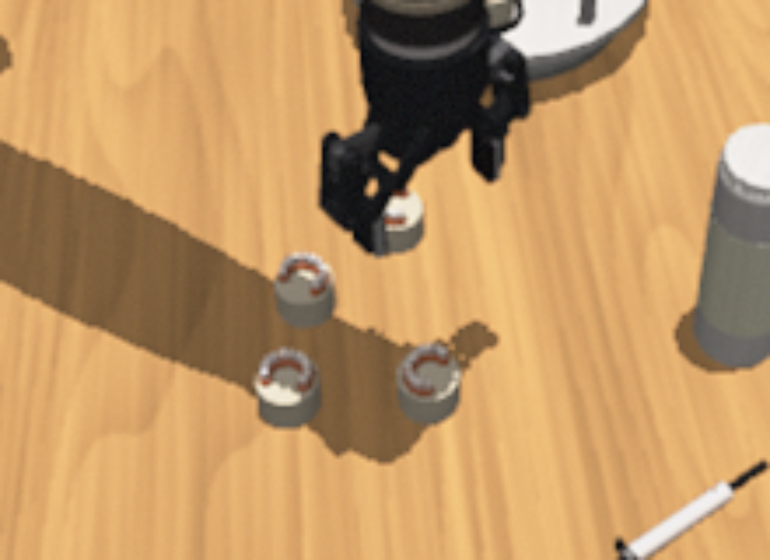

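Request:
drive_tool(
  steps=[
    [[0,0,0.025],[-4,-5,15],-1],
    [[0,0,0.02],[-4,-4,15],-1],
    [[0,0,0],[0,0,15],-1],
    [[0,0,0],[0,0,15],-1],
    [[0,0,0],[0,0,0],-1],
  ],
)

```text
clock: 3.18
position: [0.48, -0.304, 0.0644]
tool_rot: [-179.9, -0.0, 120.1]
contact_force: [-0.3, 0.9, 0.0]
finger_gap: 0.998
```

```bash
python3 -c "
from h import *
st(); plan(.4825,-.304,.007,120,6,-1)"
```

```text
3.175 [ 0.48   -0.304   0.0644] [-1.7986e+02 -3.0000e-02  1.2014e+02] [-0.3  0.9  0. ] 0.998 [-39.    9.8  -1.3  79.   -0.1  20.8]
deg/row 0.03364544092487604 mm/row 9.568513763055888
[[[-0.0,-0.0,0.0],[-0.2,0.4,9.6],-1],[[-0.0,-0.0,0.0],[-0.2,0.4,9.6],-1],[[-0.0,-0.0,0.0],[-0.2,0.4,9.6],-1],[[-0.0,-0.0,0.0],[-0.2,0.4,9.6],-1],[[-0.0,-0.0,0.0],[-0.2,0.4,9.6],-1],[[-0.0,-0.0,0.0],[-0.2,0.4,9.6],-1]]
```

Request:
drive_tool(
  steps=[
    [[0,0,0],[-0.5,1.2,15],-1],
    [[0,0,0],[-0.5,1.2,15],-1],
    [[0,0,0],[0,0,15],-1],
    [[0,0,0],[0,0,12],-1],
    [[0,0,0],[0,0,0],-1],
  ],
)

```text
clock: 3.8
position: [0.4827, -0.3036, 0.0034]
tool_rot: [-179.9, -0.0, 120.2]
contact_force: [0.1, 0.8, -0.4]
finger_gap: 1.0
```

```bash
python3 -c "
from h import *
st(); im,d=save('side','s2.png'); cv2.imwrite('pics/s2c.png',cv2.resize(im[200:360,180:400],None,fx=3.5,fy=3.5)[...,::-1])"
```

```text
3.8 [ 0.4827 -0.3036  0.0034] [-1.7987e+02 -2.0000e-02  1.2016e+02] [ 0.1  0.8 -0.4] 1.0 [-38.8  11.9  -5.9  72.2  -0.1  21. ]
```

View pics/s2c.png

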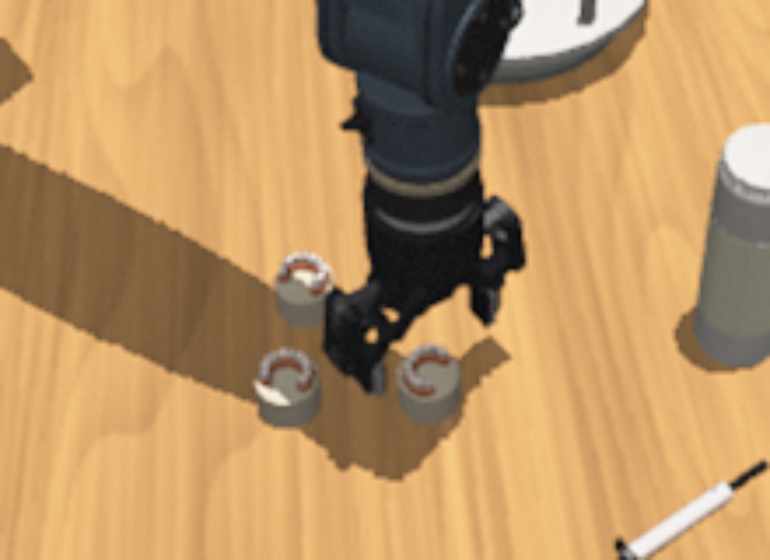

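Request:
drive_tool(
  steps=[
    [[0,0,0],[0,0,-3.5],-1],
    [[0,0,0],[0,0,0],1],
    [[0,0,0],[0,0,0],1],
    [[0,0,0],[0,0,0],1],
    [[0,0,0],[0,0,0],1],
    [[0,0,0],[0,0,0],1],
    [[0,0,0],[0,0,0],1],
    [[0,0,0],[0,0,0],1],
  ],
)

```text
clock: 4.85
position: [0.4849, -0.3053, 0.0106]
tool_rot: [-180.0, 0.3, 120.2]
contact_force: [-0.3, 0.2, 0.4]
finger_gap: 0.003
```

```bash
python3 -c "
from h import *
st(); im,d=save('side','s3.png'); cv2.imwrite('pics/s3c.png',cv2.resize(im[200:360,180:400],None,fx=3.5,fy=3.5)[...,::-1])"
```

```text
4.85 [ 0.4849 -0.3053  0.0106] [-180.      0.3   120.15] [-0.3  0.2  0.4] 0.003 [-38.8  11.7  -5.4  72.7  -0.1  21. ]
```

View pics/s3c.png

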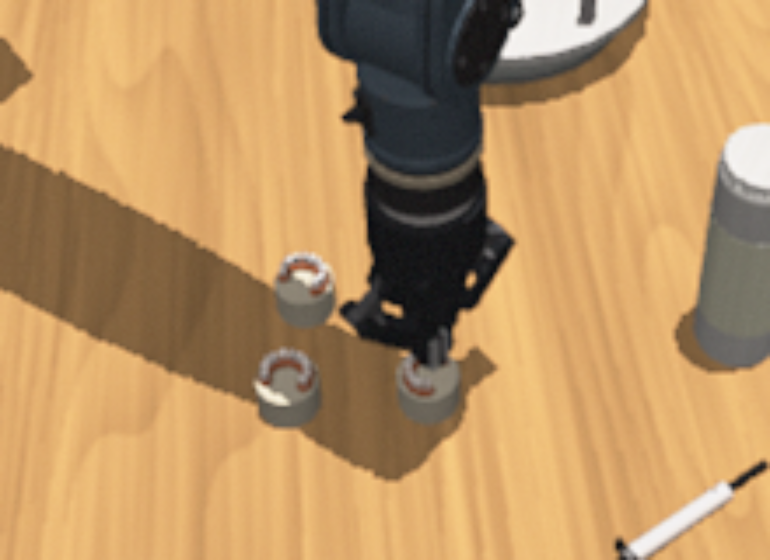

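```bash
python3 -c "
from h import *
for n in ('top','side'):
    print(n,proj(n,[.4849,-.3053,.0106]),proj(n,[.4849,-.3053,.06]))
    im,d=read_camera(n); P=cloud(n,d)
    u,v=map(int,proj(n,[.4849,-.3053,.02]))
    cv2.imwrite('pics/z3_%s.png'%n,cv2.resize(im[v-40:v+40,u-50:u+50],None,fx=7,fy=7,interpolation=cv2.INTER_CUBIC)[...,::-1])
    for c in(u-6,u,u+6):
      for r in range(v-20,v+18,4): print(c,r,P[r,c].round(3),im[r,c])
"
```

```text
top [420.16801896 222.01540471] [424.00585967 221.16047096]
414 201 [ 0.549 -0.29   0.002] [198 163 119]
414 205 [ 0.537 -0.289  0.003] [197 159 116]
414 209 [ 0.525 -0.29  -0.001] [139 110  81]
414 213 [ 0.513 -0.291 -0.004] [116  93  69]
414 217 [ 0.501 -0.29  -0.001] [115  92  69]
414 221 [ 0.488 -0.285  0.017] [89 81 71]
414 225 [ 0.476 -0.285  0.018] [91 85 75]
414 229 [ 0.464 -0.288 -0.   ] [111  90  68]
414 233 [ 0.452 -0.288 -0.   ] [106  85  63]
414 237 [ 0.44  -0.289 -0.008] [115  92  69]
420 201 [ 0.537 -0.277  0.139] [113  96  76]
420 205 [ 0.526 -0.276  0.141] [67 59 53]
420 209 [ 0.515 -0.276  0.14 ] [121 117 116]
420 213 [ 0.505 -0.281  0.117] [56 46 38]
420 217 [ 0.499 -0.3    0.032] [79 72 65]
420 221 [ 0.487 -0.3    0.031] [113 106  97]
420 225 [ 0.475 -0.3    0.03 ] [110 100  91]
420 229 [ 0.463 -0.301  0.027] [104  92  81]
420 233 [ 0.452 -0.306  0.   ] [106  85  63]
420 237 [ 0.44  -0.308 -0.007] [114  91  67]
426 201 [ 0.549 -0.326  0.005] [197 160 118]
426 205 [ 0.526 -0.294  0.136] [144 129 117]
426 209 [ 0.511 -0.283  0.182] [55 45 35]
426 213 [ 0.498 -0.273 
[... 948 characters left out ...]
305 [ 0.484 -0.298  0.028] [108 104  94]
302 309 [ 0.482 -0.317  0.04 ] [149 139 132]
302 313 [ 0.482 -0.321  0.029] [123 107  89]
302 317 [ 0.481 -0.325  0.019] [108 102  90]
302 321 [ 0.481 -0.324  0.   ] [115  95  72]
302 325 [ 0.48  -0.333 -0.003] [122  91  58]
308 289 [ 0.498 -0.317  0.113] [18 20 20]
308 293 [ 0.498 -0.314  0.095] [ 2  6 10]
308 297 [ 0.498 -0.313  0.078] [41 41 45]
308 301 [ 0.497 -0.314  0.064] [180 142 102]
308 305 [ 0.498 -0.302  0.032] [141 132 116]
308 309 [ 0.497 -0.312  0.03 ] [142 133 118]
308 313 [ 0.496 -0.32   0.025] [96 91 79]
308 317 [ 0.496 -0.32   0.008] [92 88 78]
308 321 [ 0.495 -0.323 -0.004] [143 108  70]
308 325 [ 0.494 -0.336 -0.002] [233 180 115]
```

View pics/z3_side.png

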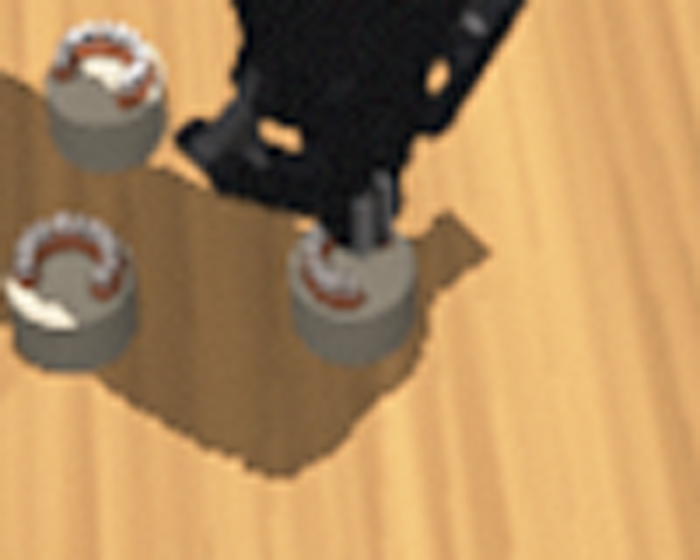

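View pics/z3_top.png

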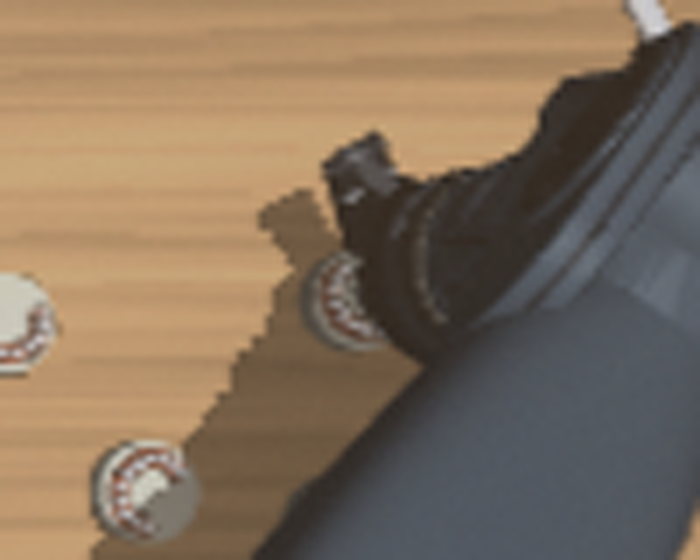

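```bash
python3 -c "
from h import *
im,d=read_camera('side'); P=cloud('side',d)
for r in range(286,326,2):
    print(r,[ (int(P[r,c,0]*1000),int(P[r,c,1]*1000),int(P[r,c,2]*1000),int(im[r,c].mean())) for c in range(298,312,2)])
st()
"
```

```text
286 [(474, -324, 137, 20), (479, -329, 143, 19), (483, -329, 142, 22), (488, -322, 132, 22), (494, -308, 113, 22), (497, -318, 125, 23), (502, -315, 121, 20)]
288 [(474, -321, 127, 17), (479, -326, 132, 23), (483, -325, 131, 19), (487, -325, 130, 19), (493, -311, 111, 24), (497, -314, 114, 19), (502, -314, 113, 16)]
290 [(475, -316, 112, 24), (479, -323, 121, 18), (483, -326, 125, 23), (487, -323, 120, 21), (493, -310, 101, 22), (498, -311, 103, 17), (502, -310, 100, 66)]
292 [(475, -312, 99, 22), (478, -322, 112, 16), (483, -326, 116, 20), (488, -316, 103, 19), (493, -311, 95, 20), (497, -312, 96, 14), (502, -310, 92, 114)]
294 [(474, -322, 106, 23), (478, -321, 104, 20), (483, -320, 102, 17), (488, -319, 100, 13), (493, -308, 84, 80), (497, -312, 88, 26), (509, -245, -2, 174)]
296 [(473, -325, 103, 17), (478, -318, 92, 18), (483, -320, 95, 23), (487, -320, 93, 48), (492, -314, 85, 54), (497, -313, 82, 43), (509, -251, -2, 165)]
298 [(473, -324, 93, 17), (478, -318, 85, 21), (483, -314, 78, 56), (488, -314, 77, 83), (492, -313, 75, 53), (497, -312, 73, 42), (508, -260, 1, 160)]
300 
[... 1415 characters left out ...]
11, 96), (476, -322, 12, 98), (481, -324, 13, 98), (485, -324, 13, 96), (490, -323, 9, 93), (495, -320, 4, 91), (501, -317, 0, 94)]
320 [(471, -318, -1, 97), (476, -321, 1, 96), (480, -324, 5, 97), (485, -324, 4, 94), (490, -323, 1, 99), (495, -323, 0, 107), (500, -323, 0, 92)]
322 [(471, -323, -2, 93), (475, -326, 0, 96), (480, -325, -2, 89), (485, -326, -1, 93), (490, -325, -2, 103), (494, -328, 0, 105), (499, -328, 0, 115)]
324 [(470, -329, -2, 95), (475, -331, 0, 98), (480, -330, -2, 91), (484, -330, -2, 92), (489, -330, -4, 99), (494, -334, 0, 128), (499, -332, -2, 182)]
5.05 [ 0.4849 -0.3053  0.0106] [-180.      0.3   120.15] [ 0.   0.3 -0.3] 0.001 [-38.8  11.7  -5.4  72.7  -0.1  21. ]
```

Request:
drive_tool(
  steps=[
    [[0,0,0],[0,0,-15],1],
    [[0,0,0],[0,0,-15],1],
    [[0,0,0],[0,0,-15],1],
    [[0,0,0],[0,0,-15],1],
    [[0,0,0],[0,0,0],1],
  ],
)

```text
clock: 5.68
position: [0.486, -0.3061, 0.0773]
tool_rot: [179.9, 0.5, 120.2]
contact_force: [0.1, -0.0, -0.3]
finger_gap: -0.003
```

```bash
python3 -c "
from h import *
st()
im,d=save('side','s4.png'); P=cloud('side',d)
cv2.imwrite('pics/s4c.png',cv2.resize(im[200:360,180:400],None,fx=3.5,fy=3.5)[...,::-1])
p=get_state()['position']; print(proj('side',p))
for r in range(272,310,2):
    print(r,[ (int(P[r,c,0]*1000),int(P[r,c,1]*1000),int(P[r,c,2]*1000),int(im[r,c].mean())) for c in range(294,314,3)])
"
```

```text
5.675 [ 0.486  -0.3061  0.0773] [179.91   0.54 120.15] [ 0.1 -0.  -0.3] -0.003 [-38.8   9.7   0.1  79.9  -0.1  21. ]
[302.44746896 295.49488193]
272 [(468, -309, 169, 21), (475, -310, 168, 27), (480, -325, 186, 16), (486, -325, 184, 21), (494, -311, 166, 27), (501, -310, 164, 15), (524, -174, -3, 182)]
274 [(467, -317, 171, 26), (474, -317, 170, 26), (480, -323, 176, 18), (487, -319, 170, 13), (494, -312, 161, 14), (501, -312, 160, 42), (523, -182, -1, 179)]
276 [(467, -330, 180, 18), (473, -322, 169, 20), (480, -322, 169, 19), (487, -318, 162, 22), (494, -310, 151, 103), (501, -304, 144, 95), (521, -191, 1, 176)]
278 [(466, -331, 175, 20), (473, -327, 169, 21), (480, -320, 159, 17), (486, -322, 161, 52), (494, -314, 150, 54), (501, -304, 136, 91), (521, -197, 0, 174)]
280 [(466, -333, 171, 9), (473, -329, 165, 16), (480, -320, 152, 21), (487, -317, 147, 83), (493, -313, 142, 56), (501, -304, 129, 91), (520, -203, 0, 174)]
282 [(472, -203, 0, 155), (474, -307, 131, 11), (480, -318, 143, 20), (487, -314, 136, 82), (493, -312, 133, 54), (501, -305, 124, 129), (519, -207, -2, 172)]
284 
[... 1329 characters left out ...]
36, 94), (494, -292, 38, 156), (505, -261, -4, 176), (512, -265, 0, 140)]
302 [(466, -265, -1, 157), (472, -295, 39, 152), (480, -292, 33, 66), (487, -294, 35, 68), (494, -295, 35, 96), (502, -290, 27, 148), (511, -272, 0, 86)]
304 [(466, -271, -1, 116), (472, -302, 41, 122), (479, -296, 31, 111), (486, -296, 30, 130), (494, -297, 29, 99), (501, -297, 29, 131), (435, -923, 913, 88)]
306 [(464, -298, 29, 126), (471, -306, 38, 139), (479, -301, 29, 132), (486, -302, 30, 129), (493, -302, 29, 129), (500, -301, 26, 128), (510, -283, -1, 89)]
308 [(464, -305, 30, 114), (470, -313, 40, 140), (478, -312, 38, 139), (485, -309, 32, 132), (492, -307, 28, 130), (499, -309, 28, 131), (509, -289, 0, 91)]
```

View pics/s4c.png

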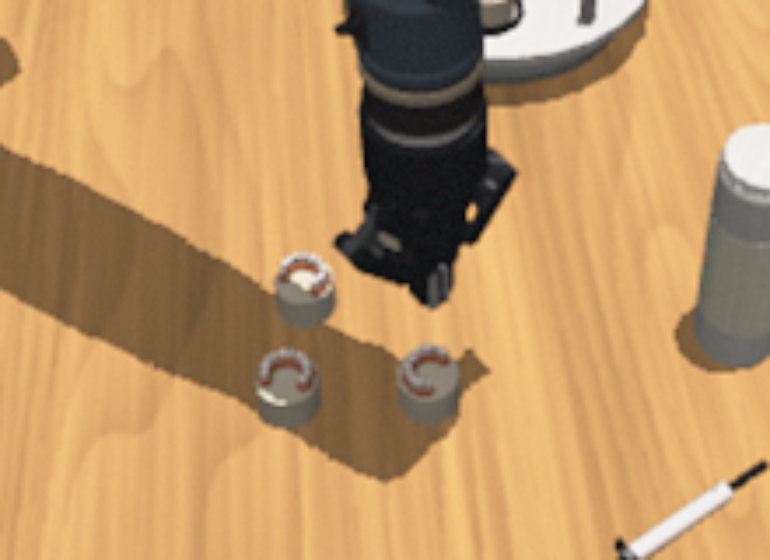

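```bash
python3 -c "
from h import *
for z in np.arange(.1,.13,.004): print(round(z,3),proj('side',[.486,-.306,z]).round(1),proj('side',[.488,-.316,z]).round(1))
im,d=read_camera('side')
print(im[280:292,298:312].mean(-1).astype(int))
im,d=read_camera('top');P=cloud('top',d)
cv2.imwrite('pics/t4c.png',cv2.resize(im[170:290,360:520],None,fx=4.5,fy=4.5)[...,::-1])
"
```

```text
0.1 [302.4 289.3] [303.8 292.8]
0.104 [302.4 288.2] [303.8 291.7]
0.108 [302.4 287.2] [303.7 290.6]
0.112 [302.3 286.1] [303.7 289.5]
0.116 [302.3 285. ] [303.7 288.4]
0.12 [302.3 283.9] [303.6 287.3]
0.124 [302.2 282.8] [303.6 286.2]
0.128 [302.2 281.6] [303.6 285.1]
[[ 21  21  20  27  62  81  68  38  59  72  38 108 168 174]
 [ 17  19  19  24  61  84  72  43  59  78  46 104 164 174]
 [ 17  15  13  26  62  81  75  48  56  75  77 138 174 173]
 [ 19  18  15  20  61  82  76  46  52  81 119 161 174 175]
 [ 54  10  19  17  58  83  75  44  51  90 140 170 173 176]
 [119  48  14  11  57  80  73  42  50  92 141 168 172 175]
 [169 112  42  17  58  79  71  60  91 131 158 168 170 176]
 [180 163 119  91  85  74  82 123 158 170 172 165 169 176]
 [178 175 169 159 141 131 154 174 182 177 170 165 166 173]
 [179 172 172 177 174 179 190 186 179 177 170 165 165 175]
 [178 174 171 173 176 182 188 183 180 174 172 165 166 172]
 [177 174 171 172 176 181 186 185 180 177 172 166 164 174]]
```

View pics/t4c.png

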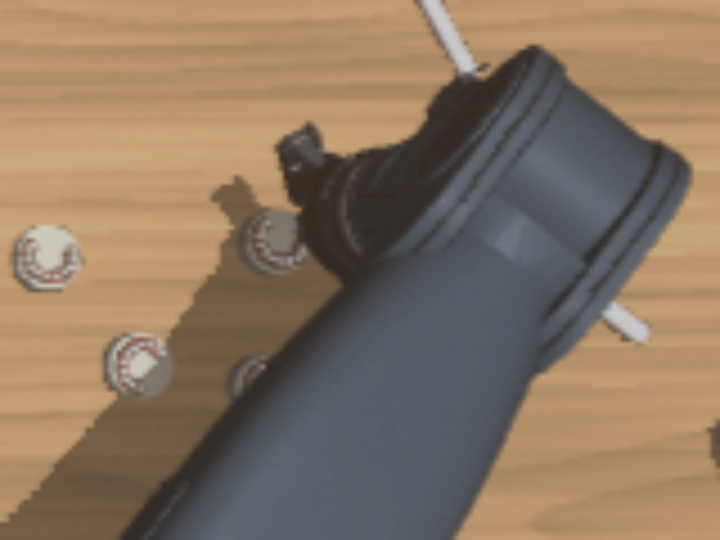

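Request:
drive_tool(
  steps=[
    [[0,0,0],[0,0,0],-1],
    [[0,0,0],[1,1,0],-1],
    [[0,0,0],[2,-3,0],-1],
    [[0,0,0],[0,0,10],-1],
    [[0,0,0],[0,0,14],-1],
    [[0,0,0],[0,0,14],-1],
    [[0,0,0],[0,0,14],-1],
    [[0,0,0],[0,0,14],-1],
    [[0,0,0],[0,0,0],-1],
  ],
)

```text
clock: 6.95
position: [0.4777, -0.3007, -0.0014]
tool_rot: [-179.8, -0.2, 120.1]
contact_force: [0.1, -1.4, 0.6]
finger_gap: 1.002
```

```bash
python3 -c "
from h import *
st(); plan(.4825,-.304,-.032,120,3,-1)
im,d=save('side','s5.png'); P=cloud('side',d)
cv2.imwrite('pics/s5c.png',cv2.resize(im[240:340,240:360],None,fx=6,fy=6)[...,::-1])"
```

```text
6.95 [ 0.4777 -0.3007 -0.0014] [-179.8    -0.21  120.15] [ 0.1 -1.4  0.6] 1.002 [-38.9  11.5  -6.9  71.8  -0.1  20.9]
deg/row 0.1095550565514841 mm/row 10.38922190489028
[[[-0.001,-0.001,0.001],[-1.8,0.9,10.2],-1],[[-0.001,-0.001,0.001],[-1.8,0.9,10.2],-1],[[-0.001,-0.001,0.001],[-1.8,0.8,10.2],-1]]
```

View pics/s5c.png

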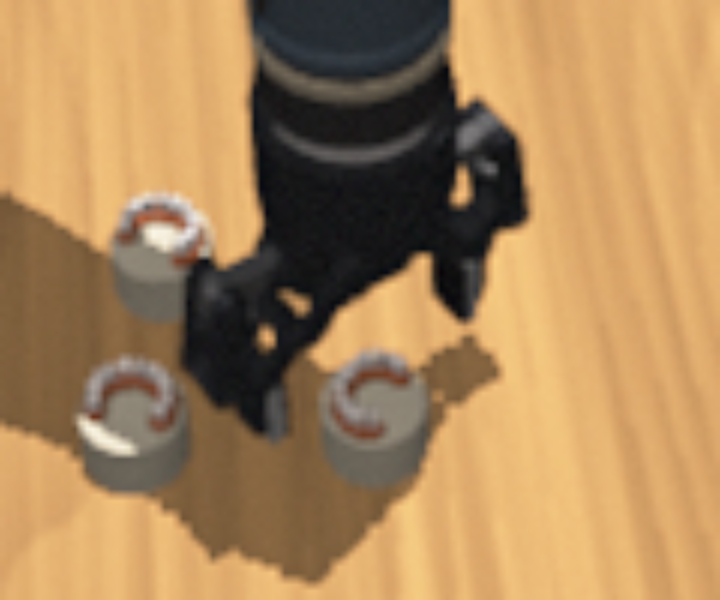

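Request:
drive_tool(
  steps=[
    [[0,0,0],[-2,1,9],-1],
    [[0,0,0],[-2,1,9],-1],
    [[0,0,0],[-1,0.5,6],-1],
    [[0,0,0],[0,0,0],-1],
  ],
)

```text
clock: 7.5
position: [0.4846, -0.3055, -0.0246]
tool_rot: [-179.9, 0.0, 120.1]
contact_force: [-0.3, -0.8, -0.3]
finger_gap: 1.003
```

```bash
python3 -c "
from h import *
st(); plan(.4825,-.304,-.032,120,1,-1)
im,d=save('side','s6.png'); P=cloud('side',d)
cv2.imwrite('pics/s6c.png',cv2.resize(im[240:340,240:360],None,fx=6,fy=6)[...,::-1])"
```

```text
7.5 [ 0.4846 -0.3055 -0.0246] [-1.7990e+02  4.0000e-02  1.2015e+02] [-0.3 -0.8 -0.3] 1.003 [-38.9  13.4  -7.5  69.1  -0.1  21. ]
deg/row 0.18594591624479181 mm/row 7.825372343757617
[[[-0.002,0.001,0.003],[2.3,-1.0,7.4],-1]]
```

View pics/s6c.png

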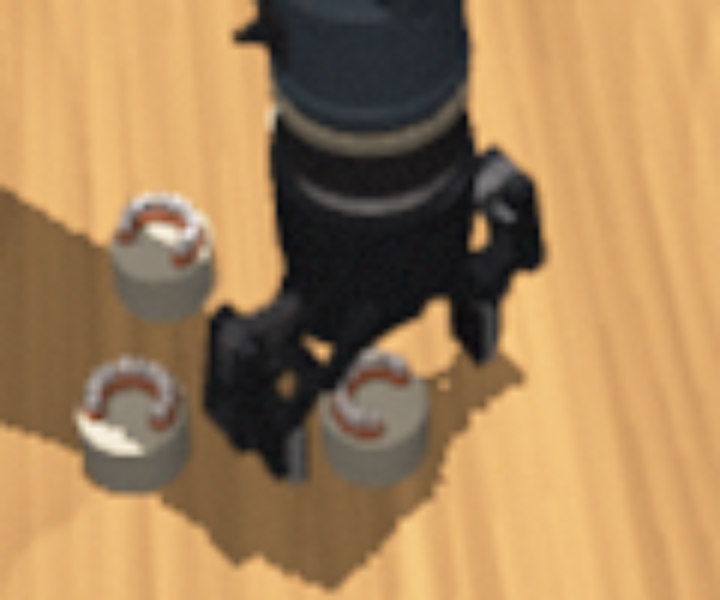

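Request:
drive_tool(
  steps=[
    [[0,0,0],[4,-2,6],-1],
    [[0,0,0],[0,0,0],-1],
  ],
)

```text
clock: 7.8
position: [0.4809, -0.3032, -0.0302]
tool_rot: [-179.9, 0.1, 120.1]
contact_force: [0.2, -0.7, -0.4]
finger_gap: 0.999
```

```bash
python3 -c "
from h import *
st(); plan(.481,-.3025,-.032,120,1,-1)
im,d=save('side','s7.png'); P=cloud('side',d)
cv2.imwrite('pics/s7c.png',cv2.resize(im[240:340,240:360],None,fx=6,fy=6)[...,::-1])"
```

```text
7.8 [ 0.4809 -0.3032 -0.0302] [-1.7992e+02  9.0000e-02  1.2015e+02] [ 0.2 -0.7 -0.4] 0.999 [-38.9  13.   -8.6  68.3  -0.1  20.9]
deg/row 0.19411500775169227 mm/row 1.8888793919445692
[[[-0.001,0.002,0.003],[0.5,0.4,1.8],-1]]
```

View pics/s7c.png

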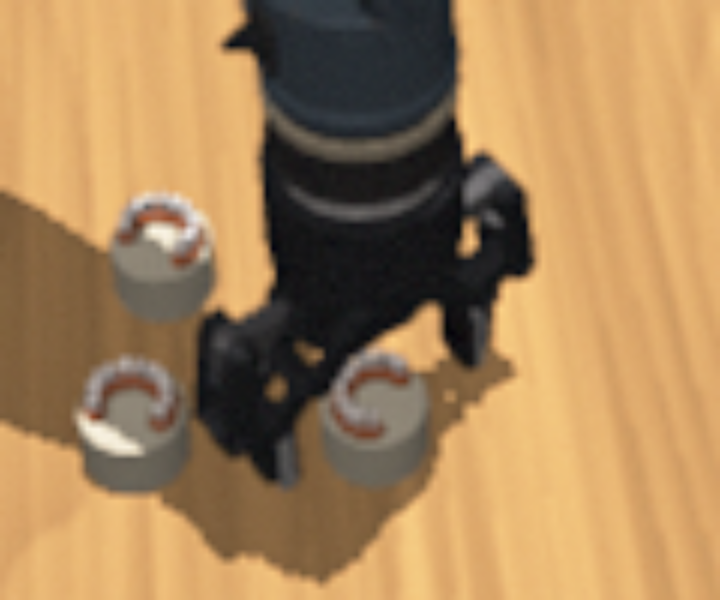

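```bash
python3 -c "
from h import *
print('left tip px',287/6+240,485/6+240,'right',473/6+240,365/6+240)
for z in (.0,.01,.02,.03,.04): print(z,proj('side',[.442,-.3255,z]).round(1),proj('side',[.520,-.281,z]).round(1),proj('side',[.4825,-.304,z]).round(1))
im,d=read_camera('side'); P=cloud('side',d)
for r in range(310,326,2): print(r,[tuple((P[r,c]*1000).astype(int)) for c in range(284,292,2)])
for r in range(292,306,2): print(r,[tuple((P[r,c]*1000).astype(int)) for c in range(314,322,2)])
"
```

```text
left tip px 287.8333333333333 320.8333333333333 right 318.8333333333333 300.8333333333333
0.0 [286.  323.5] [315.7 304.5] [301.8 314. ]
0.01 [285.8 321.1] [315.7 302.1] [301.7 311.6]
0.02 [285.6 318.7] [315.7 299.7] [301.6 309.2]
0.03 [285.4 316.3] [315.7 297.2] [301.5 306.8]
0.04 [285.2 313.9] [315.7 294.8] [301.4 304.3]
310 [(np.int64(439), np.int64(-337), np.int64(73)), (np.int64(444), np.int64(-338), np.int64(74)), (np.int64(448), np.int64(-338), np.int64(72)), (np.int64(454), np.int64(-287), np.int64(-1))]
312 [(np.int64(439), np.int64(-339), np.int64(68)), (np.int64(443), np.int64(-341), np.int64(70)), (np.int64(448), np.int64(-338), np.int64(64)), (np.int64(454), np.int64(-293), np.int64(-1))]
314 [(np.int64(439), np.int64(-337), np.int64(57)), (np.int64(443), np.int64(-335), np.int64(53)), (np.int64(448), np.int64(-335), np.int64(53)), (np.int64(453), np.int64(-302), np.int64(3))]
316 [(np.int64(438), np.int64(-337), np.int64(49)), (np.int64(443), np.int64(-333), np.int64(43)), (np.int64(447), np.int64(-336), np.int64(46)), (np.int64(453), np.int64(-305), np.int64(0))]
318 [(
[... 1408 characters left out ...]
 np.int64(-282), np.int64(28)), (np.int64(524), np.int64(-287), np.int64(35)), (np.int64(529), np.int64(-290), np.int64(38))]
300 [(np.int64(517), np.int64(-264), np.int64(-2)), (np.int64(522), np.int64(-264), np.int64(-4)), (np.int64(524), np.int64(-290), np.int64(30)), (np.int64(529), np.int64(-290), np.int64(30))]
302 [(np.int64(516), np.int64(-271), np.int64(-1)), (np.int64(521), np.int64(-274), np.int64(0)), (np.int64(526), np.int64(-274), np.int64(0)), (np.int64(531), np.int64(-273), np.int64(-1))]
304 [(np.int64(515), np.int64(-280), np.int64(2)), (np.int64(521), np.int64(-278), np.int64(-2)), (np.int64(525), np.int64(-280), np.int64(0)), (np.int64(531), np.int64(-277), np.int64(-5))]
```

Request:
drive_tool(
  steps=[
    [[0,0,0],[0,0,6],-1],
    [[0,0,0],[0,0,0],-1],
  ],
)

```text
clock: 8.15
position: [0.482, -0.3041, -0.0354]
tool_rot: [-180.0, 0.2, 120.1]
contact_force: [0.1, -0.4, -0.5]
finger_gap: 1.005
```

```bash
python3 -c "
from h import *
st()
im,d=read_camera('side'); P=cloud('side',d)
for r in range(314,328,2): print(r,[tuple((P[r,c]*1000).astype(int).tolist()) for c in range(284,294,2)])
for r in range(292,310,2): print(r,[tuple((P[r,c]*1000).astype(int).tolist()) for c in range(314,322,2)])
"
```

```text
8.15 [ 0.482  -0.3041 -0.0354] [-179.98    0.24  120.15] [ 0.1 -0.4 -0.5] 1.005 [-38.9  13.3  -8.9  67.6  -0.1  20.9]
314 [(439, -338, 58), (443, -341, 62), (448, -339, 59), (452, -335, 51), (458, -300, 0)]
316 [(438, -336, 47), (443, -335, 45), (447, -337, 47), (452, -333, 41), (458, -306, 0)]
318 [(438, -337, 42), (442, -335, 37), (447, -337, 39), (452, -335, 36), (457, -311, 0)]
320 [(437, -335, 30), (442, -336, 31), (447, -336, 29), (451, -335, 28), (457, -315, -3)]
322 [(437, -319, -1), (442, -336, 23), (446, -336, 22), (451, -335, 20), (456, -320, -4)]
324 [(437, -326, 0), (441, -326, 0), (446, -324, -4), (451, -326, -1), (456, -328, 0)]
326 [(436, -329, -3), (441, -332, 0), (446, -334, 1), (450, -334, 1), (435, -923, 913)]
292 [(512, -307, 87), (517, -305, 83), (522, -301, 77), (528, -291, 62)]
294 [(516, -275, 35), (520, -282, 44), (524, -289, 53), (529, -288, 51)]
296 [(516, -273, 25), (520, -283, 37), (524, -288, 44), (528, -292, 48)]
298 [(516, -272, 16), (520, -282, 29), (524, -289, 38), (529, -289, 37)]
300 [(517, -267, 0), (520, -280, 17), (524, -286, 25), (528, -293, 34)]
302 [(516, -272, 0), (521, -273, 0), (524, -286, 16), (529, -289, 20)]
304 [(516, -277, -1), (520, -280, 0), (526, -278, -2), (530, -281, 0)]
306 [(515, -283, -1), (520, -284, -2), (525, -284, -1), (530, -286, 0)]
308 [(514, -288, -2), (519, -289, -2), (524, -290, -2), (529, -292, 0)]
```

Request:
drive_tool(
  steps=[
    [[0,0,0],[0,0,0],1],
    [[0,0,0],[0,0,0],1],
    [[0,0,0],[0,0,0],1],
    [[0,0,0],[0,0,0],1],
    [[0,0,0],[0,0,0],1],
    [[0,0,0],[0,0,0],1],
  ],
)

```text
clock: 8.95
position: [0.4829, -0.3048, -0.0344]
tool_rot: [180.0, 0.4, 120.1]
contact_force: [-0.3, 0.3, -0.1]
finger_gap: 0.499
```

```bash
python3 -c "
from h import *
st()
im,d=save('side','s8.png'); P=cloud('side',d)
cv2.imwrite('pics/s8c.png',cv2.resize(im[240:340,240:360],None,fx=6,fy=6)[...,::-1])"
```

```text
8.95 [ 0.4829 -0.3048 -0.0344] [179.98   0.36 120.15] [-0.3  0.3 -0.1] 0.499 [-38.9  13.3  -8.8  67.6  -0.1  20.9]
```

View pics/s8c.png

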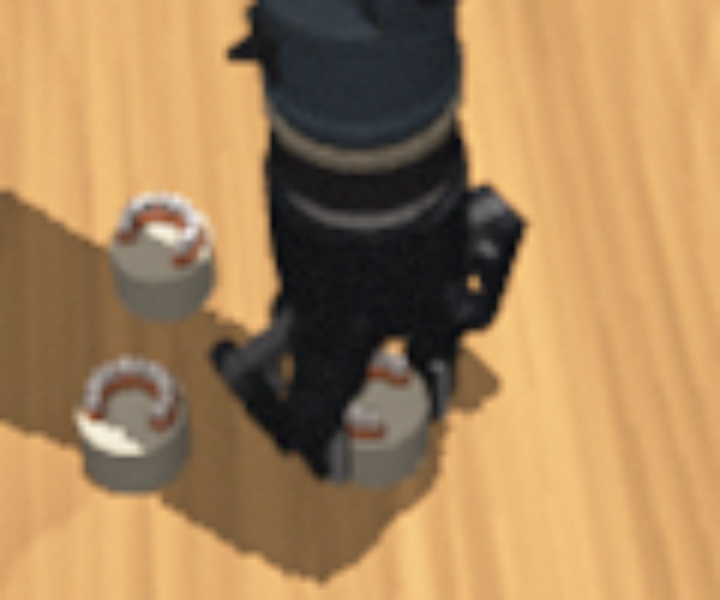

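Request:
drive_tool(
  steps=[
    [[0,0,0],[0,0,-10],1],
    [[0,0,0],[0,0,-20],1],
    [[0,0,0],[0,0,-30],1],
    [[0,0,0],[0,0,-30],1],
    [[0,0,0],[0,0,-30],1],
    [[0,0,0],[0,0,-30],1],
    [[0,0,0],[0,0,0],1],
  ],
)

```text
clock: 9.88
position: [0.4818, -0.3035, 0.1223]
tool_rot: [180.0, 0.3, 120.2]
contact_force: [0.9, -0.6, -1.1]
finger_gap: 0.495
```

```bash
python3 -c "
from h import *
st(); plan(.509,.132,.12,166,12,1)
im,d=save('side','s9.png'); P=cloud('side',d)
cv2.imwrite('pics/s9c.png',cv2.resize(im[200:340,220:380],None,fx=5,fy=4.2)[...,::-1])"
```

```text
9.875 [ 0.4818 -0.3035  0.1223] [179.99   0.32 120.15] [ 0.9 -0.6 -1.1] 0.495 [-38.9   8.7   4.1  85.1  -0.1  21. ]
deg/row 3.820908538211492 mm/row 36.362463730428715
[[[-0.0,0.0,-0.067],[30.2,20.2,0.0],1],[[-0.0,0.0,-0.067],[28.8,22.2,0.0],1],[[-0.0,0.0,-0.067],[27.3,24.0,0.1],1],[[-0.0,0.0,-0.067],[25.6,25.8,0.1],1],[[-0.0,0.0,-0.067],[23.8,27.4,0.1],1],[[-0.0,0.0,-0.067],[22.0,29.0,0.1],1],[[-0.0,0.0,-0.067],[20.0,30.4,0.1],1],[[-0.0,0.0,-0.067],[17.9,31.6,0.1],1],[[-0.0,0.0,-0.067],[15.8,32.8,0.1],1],[[-0.0,0.0,-0.067],[13.6,33.7,0.2],1],[[-0.0,0.0,-0.067],[11.3,34.6,0.2],1],[[-0.0,0.0,-0.067],[8.9,35.2,0.2],1]]
```

View pics/s9c.png

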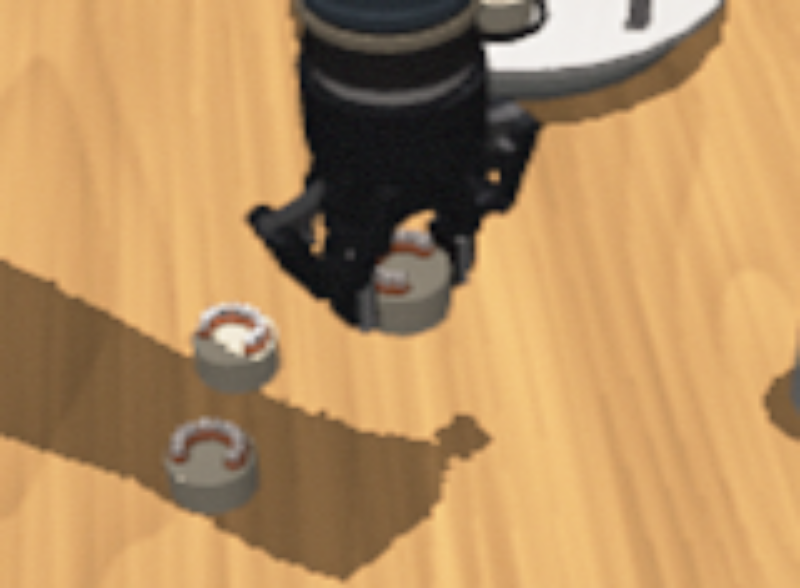

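Model is held upright and lifted. Travel to above the nest.

Request:
drive_tool(
  steps=[
    [[0,0,-0.067],[30,20,0],1],
    [[0,0,-0.067],[29,22,0],1],
    [[0,0,-0.067],[27,24,0],1],
    [[0,0,-0.067],[26,26,0],1],
    [[0,0,-0.067],[24,27,0],1],
    [[0,0,-0.067],[22,29,0],1],
    [[0,0,-0.067],[20,30,0],1],
    [[0,0,-0.067],[18,32,0],1],
    [[0,0,-0.067],[16,33,0],1],
    [[0,0,-0.067],[13,33,0],1],
    [[0,0,-0.067],[8,25,0],1],
    [[0,0,0],[0,0,0],1],
  ],
)

```text
clock: 11.42
position: [0.4856, 0.1007, 0.0954]
tool_rot: [-179.8, -2.2, 163.6]
contact_force: [0.3, 0.0, -0.7]
finger_gap: 0.497
```

```bash
python3 -c "
from h import *
st(); plan(.509,.132,.06,166,4,1)"
```

```text
11.425 [0.4856 0.1007 0.0954] [-179.77   -2.15  163.65] [ 0.3  0.  -0.7] 0.497 [ 3.6  0.9 -7.3 83.9  0.5 19.9]
deg/row 0.798425535644518 mm/row 13.180020300950073
[[[-0.001,-0.009,-0.01],[-3.7,9.2,8.7],1],[[-0.001,-0.009,-0.01],[-3.8,9.1,8.7],1],[[-0.001,-0.009,-0.01],[-3.8,9.1,8.8],1],[[-0.001,-0.009,-0.01],[-3.8,9.0,8.8],1]]
```

Request:
drive_tool(
  steps=[
    [[0,-0.009,-0.01],[-4,9,5],1],
    [[0,-0.009,-0.01],[-4,9,5],1],
    [[0,-0.009,-0.01],[-4,9,5],1],
    [[0,-0.009,-0.01],[-4,8,5],1],
    [[0,0,0],[0,0,0],1],
  ],
)

```text
clock: 12.05
position: [0.5101, 0.1297, 0.0704]
tool_rot: [-179.7, -0.2, 165.9]
contact_force: [-0.5, -0.3, -0.5]
finger_gap: 0.494
```

```bash
python3 -c "
from h import *
st(); plan(.509,.132,.04,166,3,1)
im,d=save('side','s10.png'); P=cloud('side',d)
cv2.imwrite('pics/s10c.png',cv2.resize(im[110:230,230:390],None,fx=5,fy=5)[...,::-1])
im,d=save('top','t10.png')
cv2.imwrite('pics/t10c.png',cv2.resize(im[130:270,200:360],None,fx=4,fy=4)[...,::-1])"
```

```text
12.05 [0.5101 0.1297 0.0704] [-179.67   -0.19  165.85] [-0.5 -0.3 -0.5] 0.494 [ 7.1  3.8 -7.2 79.4 -0.2 21.3]
deg/row 0.13670730365025624 mm/row 10.159080476268468
[[[-0.002,-0.001,-0.001],[0.5,0.7,10.1],1],[[-0.002,-0.001,-0.001],[0.5,0.7,10.1],1],[[-0.002,-0.001,-0.001],[0.5,0.7,10.1],1]]
```

View pics/s10c.png

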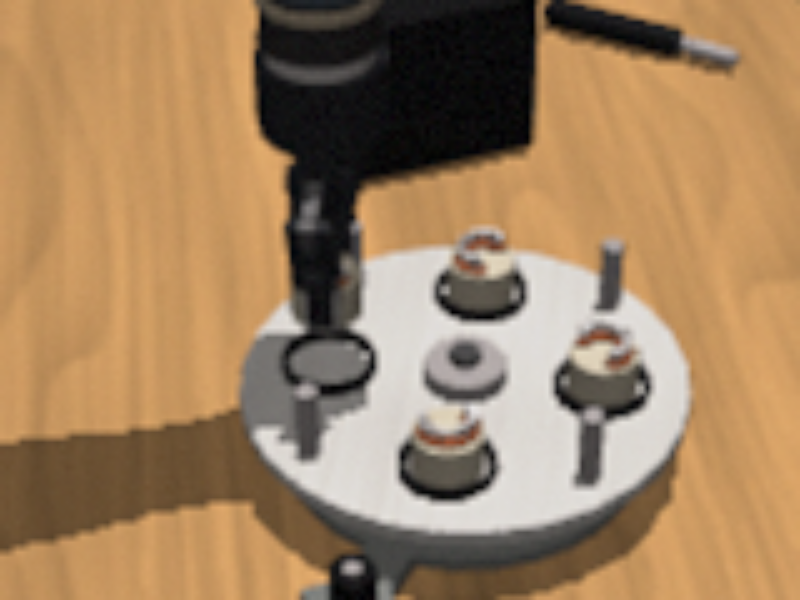

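View pics/t10c.png

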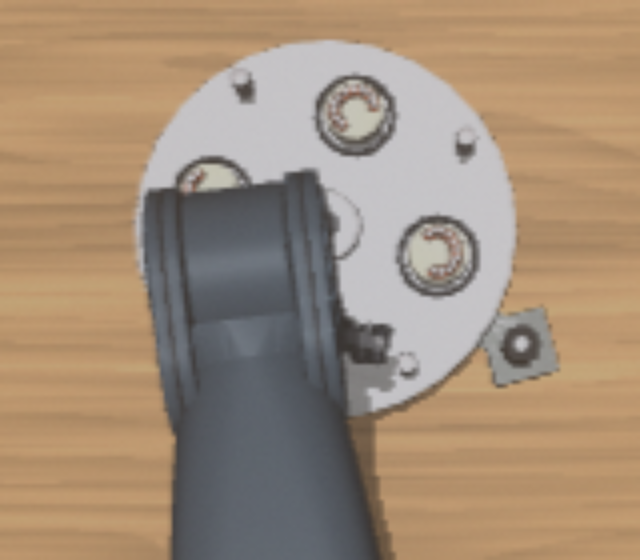

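```bash
python3 -c "
from h import *
print(proj('side',[.5101,.1297,.1048]).round(1),proj('side',[.5101,.1297-.022,.1048]).round(1))
im,d=read_camera('side'); P=cloud('side',d)
for r in range(158,186,2): print(r,[tuple((P[r,c]*1000).astype(int).tolist())+(int(im[r,c].mean()),) for c in range(286,308,3)])
"
```

```text
[294.7 172. ] [295.4 176.4]
158 [(496, 352, 0, 142), (491, 67, 202, 15), (499, 64, 204, 31), (507, 59, 206, 15), (519, 99, 177, 16), (537, 205, 100, 66), (560, 341, 1, 164), (571, 341, 0, 151)]
160 [(496, 342, -2, 158), (491, 68, 195, 12), (499, 69, 194, 27), (507, 63, 196, 20), (519, 101, 169, 44), (537, 209, 89, 61), (559, 331, 0, 162), (569, 326, 2, 169)]
162 [(495, 330, -2, 163), (491, 72, 185, 15), (499, 70, 186, 17), (507, 67, 187, 16), (518, 99, 162, 96), (531, 139, 133, 85), (550, 246, 53, 213), (560, 240, 57, 216)]
164 [(493, 313, 1, 163), (491, 75, 176, 11), (500, 84, 168, 22), (507, 70, 178, 18), (518, 102, 153, 62), (529, 125, 135, 101), (549, 233, 54, 215), (559, 233, 54, 216)]
166 [(493, 306, -1, 160), (491, 80, 165, 11), (499, 76, 167, 19), (507, 74, 168, 17), (518, 96, 151, 53), (528, 115, 135, 83), (547, 221, 56, 214), (557, 218, 56, 215)]
168 [(492, 292, 0, 160), (493, 125, 124, 68), (500, 95, 146, 13), (507, 77, 158, 13), (518, 104, 137, 68), (528, 117, 127, 59), (546, 208, 57, 214), (556, 208, 56, 215)]
170 [(491, 286, -3, 176), (492, 121, 119, 76), (500, 95, 139,
[... 600 characters left out ...]
 (551, 166, 56, 217)]
178 [(484, 169, 53, 113), (493, 156, 61, 1), (503, 159, 58, 66), (513, 166, 52, 96), (521, 157, 58, 85), (530, 152, 61, 48), (540, 158, 55, 184), (549, 152, 59, 218)]
180 [(483, 157, 54, 80), (492, 151, 58, 96), (502, 150, 58, 117), (511, 147, 59, 120), (520, 147, 58, 119), (530, 149, 56, 108), (538, 135, 65, 58), (548, 142, 59, 217)]
182 [(482, 143, 57, 63), (492, 142, 57, 120), (501, 141, 57, 115), (510, 137, 59, 117), (520, 140, 55, 119), (528, 135, 59, 116), (538, 139, 55, 24), (547, 136, 56, 218)]
184 [(482, 140, 52, 83), (491, 133, 56, 101), (500, 134, 54, 117), (510, 135, 53, 117), (518, 126, 59, 120), (528, 129, 55, 112), (536, 115, 66, 72), (546, 128, 54, 216)]
```

Request:
drive_tool(
  steps=[
    [[0.004,0,0],[0.5,1,9],1],
    [[0,0,0],[0.5,1,9],1],
    [[0,0,0],[0,0,9],1],
    [[0,0,0],[0,0,5],1],
    [[0,0,0],[0,0,0],1],
  ],
)

```text
clock: 12.82
position: [0.5092, 0.1307, 0.0368]
tool_rot: [-179.4, -0.2, 165.8]
contact_force: [0.2, -0.0, -0.6]
finger_gap: 0.496
```

```bash
python3 -c "
from h import *
st(); plan(.5095,.132,.0226,166,3,1)
im,d=save('side','s11.png'); P=cloud('side',d)
cv2.imwrite('pics/s11c.png',cv2.resize(im[120:220,250:370],None,fx=6,fy=6)[...,::-1])"
```

```text
12.825 [0.5092 0.1307 0.0368] [-1.7941e+02 -1.7000e-01  1.6576e+02] [ 0.2 -0.  -0.6] 0.496 [  7.4   4.7 -10.1  75.6  -0.5  21.7]
deg/row 0.21974829400942575 mm/row 4.743924716495045
[[[-0.003,-0.001,-0.001],[-0.0,0.5,4.7],1],[[-0.003,-0.001,-0.001],[-0.0,0.5,4.7],1],[[-0.003,-0.001,-0.001],[-0.0,0.4,4.7],1]]
```

View pics/s11c.png

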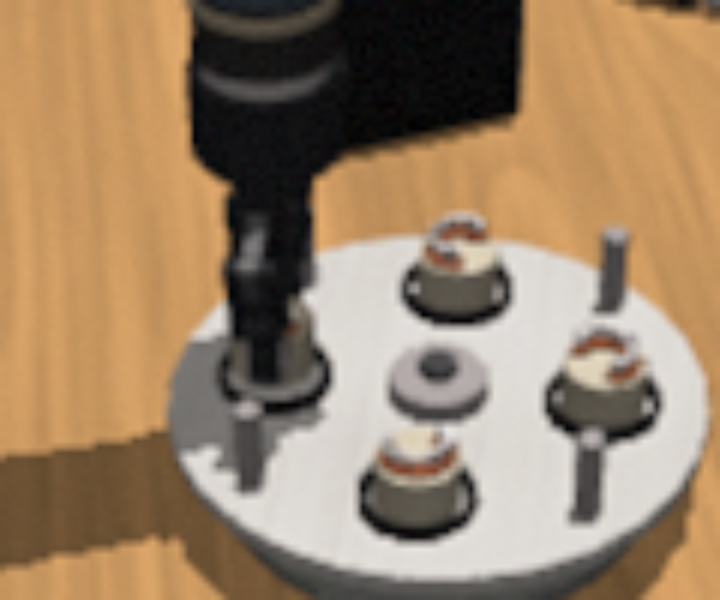

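Request:
drive_tool(
  steps=[
    [[-0.006,0,0],[0,0.7,4],1],
    [[-0.004,0,0],[0,0.7,4],1],
    [[0,0,0],[0,0,2],1],
    [[0,0,0],[0,0,0],1],
  ],
)

```text
clock: 13.38
position: [0.5104, 0.1322, 0.0272]
tool_rot: [179.9, -0.1, 165.7]
contact_force: [0.7, 0.2, -0.3]
finger_gap: 0.498
```

```bash
python3 -c "
from h import *
st(); plan(.5095,.132,.0226,166,3,1)
im,d=save('side','s12.png'); P=cloud('side',d)
cv2.imwrite('pics/s12c.png',cv2.resize(im[150:200,260:320],None,fx=12,fy=12)[...,::-1])"
```

```text
13.375 [0.5104 0.1322 0.0272] [ 1.7993e+02 -6.0000e-02  1.6575e+02] [ 0.7  0.2 -0.3] 0.498 [  7.2   4.8 -11.1  74.2   0.1  21.4]
deg/row 0.08951950692431083 mm/row 1.5642618099281496
[[[0.0,-0.0,-0.001],[0.3,-0.1,1.5],1],[[0.0,-0.0,-0.001],[0.3,-0.1,1.5],1],[[0.0,-0.0,-0.001],[0.3,-0.1,1.5],1]]
```

View pics/s12c.png

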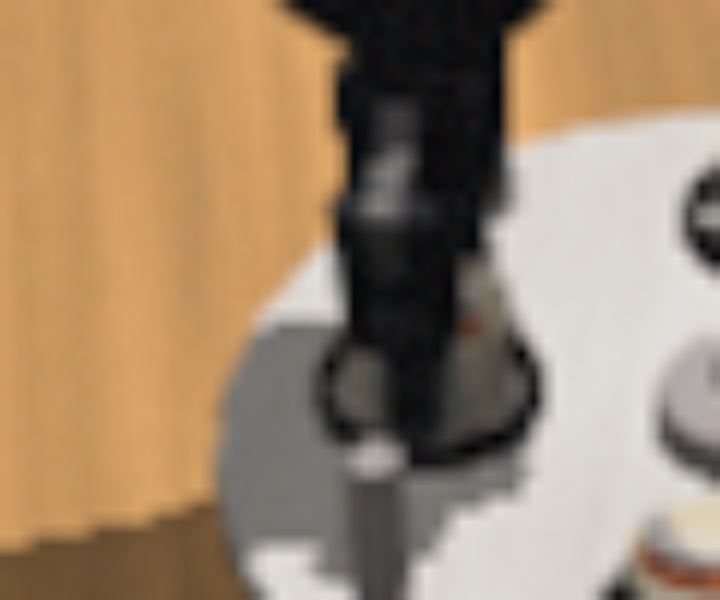

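Request:
drive_tool(
  steps=[
    [[0,0,0],[0,0,1.5],1],
    [[0,0,0],[0,0,1],1],
    [[0,0,0],[0,0,0],1],
  ],
)

```text
clock: 13.8
position: [0.5108, 0.1323, 0.025]
tool_rot: [179.9, -0.0, 165.8]
contact_force: [0.4, 0.9, -0.8]
finger_gap: 0.495
```

Request:
drive_tool(
  steps=[
    [[0,0,0],[0,0,1],1],
    [[0,0,0],[0,0,0],1],
  ],
)

```text
clock: 14.05
position: [0.5112, 0.1323, 0.0247]
tool_rot: [179.9, 0.0, 165.8]
contact_force: [0.6, -0.6, -1.6]
finger_gap: 0.5
```

Request:
drive_tool(
  steps=[
    [[0,0,0],[0,0,1],1],
    [[0,0,0],[0,0,0],1],
  ],
)

```text
clock: 14.3
position: [0.5114, 0.1323, 0.0246]
tool_rot: [179.9, 0.1, 165.7]
contact_force: [0.4, -1.4, -0.8]
finger_gap: 0.497
```

Request:
drive_tool(
  steps=[
    [[0,0,0],[1,0,2],1],
    [[0,0,0],[0,0,0],1],
  ],
)

```text
clock: 14.55
position: [0.5119, 0.1324, 0.0247]
tool_rot: [179.9, 0.3, 165.7]
contact_force: [0.4, -0.9, -1.1]
finger_gap: 0.491
```

Request:
drive_tool(
  steps=[
    [[0,0,0],[1,0,2],1],
    [[0,0,0],[0,0,0],1],
  ],
)

```text
clock: 14.8
position: [0.5122, 0.1323, 0.0246]
tool_rot: [179.9, 0.5, 165.7]
contact_force: [-0.9, -0.2, 0.3]
finger_gap: 0.496
```

Request:
drive_tool(
  steps=[
    [[0,-0.004,0],[2,0,3],1],
  ],
)

```text
clock: 14.92
position: [0.5127, 0.1323, 0.0243]
tool_rot: [179.9, 1.0, 165.7]
contact_force: [-1.7, -1.3, 17.0]
finger_gap: 0.49
```

Request:
drive_tool(
  steps=[
    [[0,-0.004,0],[2,0,3],1],
  ],
)

```text
clock: 15.05
position: [0.5131, 0.1322, 0.0244]
tool_rot: [179.9, 1.6, 165.7]
contact_force: [-3.3, -1.6, 13.9]
finger_gap: 0.5
```

Request:
drive_tool(
  steps=[
    [[0,0.02,0],[1,0,-1],1],
    [[0,0.005,0],[0,0,0],1],
  ],
)

```text
clock: 15.3
position: [0.5121, 0.1327, 0.025]
tool_rot: [179.9, 0.1, 165.7]
contact_force: [-0.3, -0.1, -1.7]
finger_gap: 0.5
```

```bash
python3 -c "
from h import *
st(); print(get_state()['moment'])
im,d=save('side','s13.png'); P=cloud('side',d)
cv2.imwrite('pics/s13c.png',cv2.resize(im[150:200,260:320],None,fx=12,fy=12)[...,::-1])"
```

```text
15.3 [0.5121 0.1327 0.025 ] [1.7985e+02 9.0000e-02 1.6570e+02] [-0.3 -0.1 -1.7] 0.5 [  7.2   4.9 -11.2  73.7   0.1  21.5]
[ 0.04849202  0.03441442 -0.06379749]
```

View pics/s13c.png

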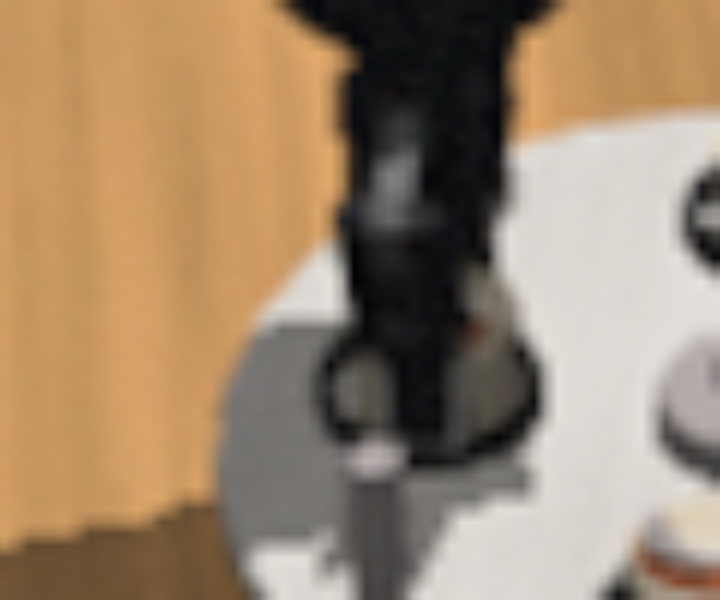

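Request:
drive_tool(
  steps=[
    [[0,0,0],[1,0,1],1],
    [[0,0,0],[0,0,0],-0.4],
    [[0,0,0],[0,0,0],-0.4],
    [[0,0,0],[0,0,0],-0.4],
    [[0,0,0],[0,0,0],-0.4],
  ],
)

```text
clock: 15.98
position: [0.5103, 0.1327, 0.0223]
tool_rot: [179.9, -0.1, 165.7]
contact_force: [-0.1, 0.1, -0.5]
finger_gap: 0.697
```

```bash
python3 -c "
from h import *
st()
im,d=save('side','s14.png'); P=cloud('side',d)
cv2.imwrite('pics/s14c.png',cv2.resize(im[150:200,260:320],None,fx=12,fy=12)[...,::-1])"
```

```text
15.975 [0.5103 0.1327 0.0223] [ 1.7993e+02 -5.0000e-02  1.6570e+02] [-0.1  0.1 -0.5] 0.697 [  7.2   4.9 -11.5  73.6   0.1  21.5]
```

View pics/s14c.png

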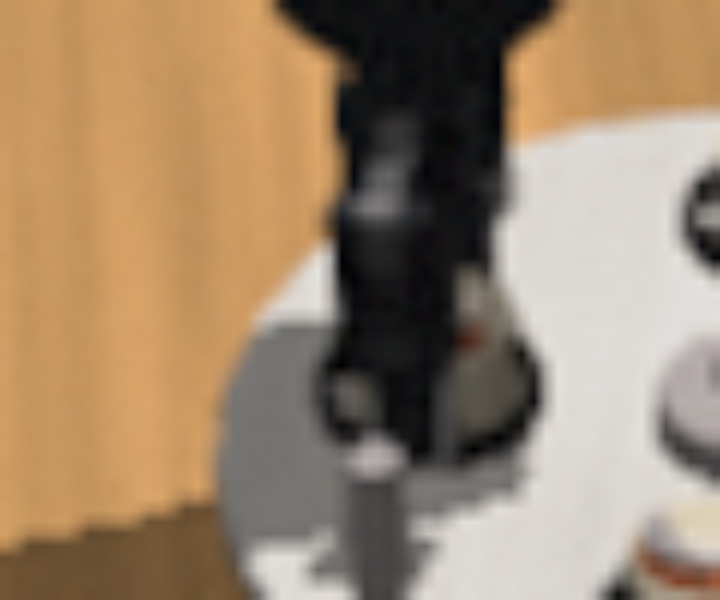

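Released, model in the ring. Retreat straight up.

Request:
drive_tool(
  steps=[
    [[0,0,0],[0,0,-8],-0.4],
    [[0,0,0],[0,0,-12],-0.4],
    [[0,0,0],[0,0,-15],-0.4],
    [[0,0,0],[0,0,-20],-0.4],
    [[0,0,0],[0,0,-20],0],
    [[0,0,0],[0,0,-20],1],
    [[0,0,0],[0,0,0],1],
    [[0,0,0],[0,0,0],1],
  ],
)

```text
clock: 17.02
position: [0.5124, 0.1328, 0.1273]
tool_rot: [179.8, 0.3, 165.7]
contact_force: [0.1, 0.3, 0.3]
finger_gap: 0.0
```

```bash
python3 -c "
from h import *
st()
im,d=save('side','s15.png'); P=cloud('side',d)
cv2.imwrite('pics/s15c.png',cv2.resize(im[110:230,230,None][:0] if 0 else im[110:230,230:390],None,fx=5,fy=5)[...,::-1])
im,d=save('top','t15.png')
cv2.imwrite('pics/t15c.png',cv2.resize(im[130:270,200:360],None,fx=4,fy=4)[...,::-1])"
```

```text
17.025 [0.5124 0.1328 0.1273] [179.77   0.33 165.7 ] [0.1 0.3 0.3] 0.0 [ 7.2  2.6 -1.9 85.1  0.1 21.5]
```

View pics/s15c.png

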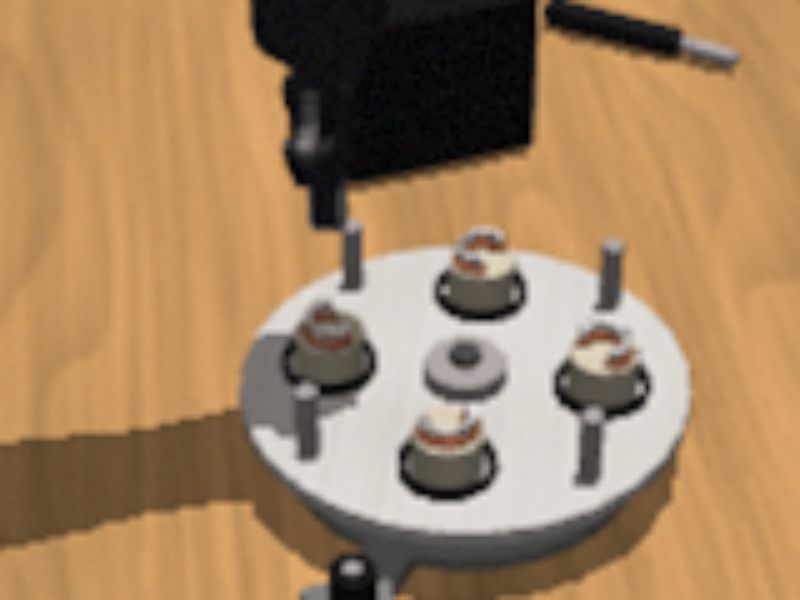

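View pics/t15c.png

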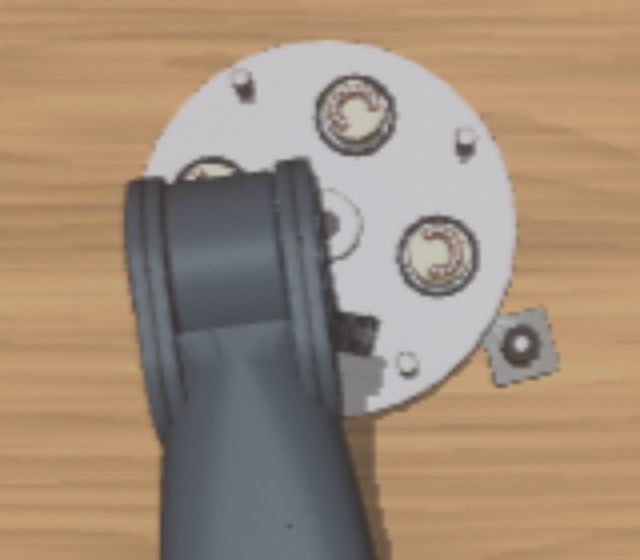

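```bash
python3 -c "
from h import *
plan(.475,.078,.11,210.5,6,1)"
```

```text
deg/row 7.467283841475537 mm/row 11.391555893096644
[[[0.0,0.001,-0.13],[3.8,-10.4,2.8],1],[[0.0,0.001,-0.13],[5.1,-9.8,2.8],1],[[0.0,0.001,-0.13],[6.3,-9.1,2.8],1],[[0.0,0.001,-0.13],[7.4,-8.2,2.8],1],[[0.0,0.001,-0.13],[8.4,-7.1,2.8],1],[[0.0,0.001,-0.13],[9.3,-6.0,2.8],1]]
```

Request:
drive_tool(
  steps=[
    [[0,0,-0.13],[4,-10,3],1],
    [[0,0,-0.13],[5,-10,3],1],
    [[0,0,-0.13],[6,-9,3],1],
    [[0,0,-0.13],[7,-8,3],1],
    [[0,0,-0.13],[8,-7,3],1],
    [[0,0,-0.13],[9,-6,3],1],
    [[0,0,0],[0,0,0],1],
  ],
)

```text
clock: 18.0
position: [0.4702, 0.0769, 0.1]
tool_rot: [179.7, -0.4, -148.2]
contact_force: [0.2, -0.7, -0.2]
finger_gap: -0.002
```

```bash
python3 -c "
from h import *
st();plan(.475,.078,.032,210.5,6,1)
im,d=save('side','s16.png')
cv2.imwrite('pics/s16c.png',cv2.resize(im[110:230,230:390],None,fx=5,fy=5)[...,::-1])
"
```

```text
18.0 [0.4702 0.0769 0.1   ] [ 179.67   -0.36 -148.19] [ 0.2 -0.7 -0.2] -0.002 [  1.1  -4.  -11.5  82.9   0.1 -30.7]
deg/row 0.23311811357740886 mm/row 11.367258034407898
[[[0.001,-0.001,0.004],[-0.8,-0.3,11.3],1],[[0.001,-0.001,0.004],[-0.8,-0.3,11.3],1],[[0.001,-0.001,0.004],[-0.8,-0.3,11.3],1],[[0.001,-0.001,0.004],[-0.8,-0.3,11.3],1],[[0.001,-0.001,0.004],[-0.8,-0.3,11.3],1],[[0.001,-0.001,0.004],[-0.8,-0.3,11.3],1]]
```

View pics/s16c.png

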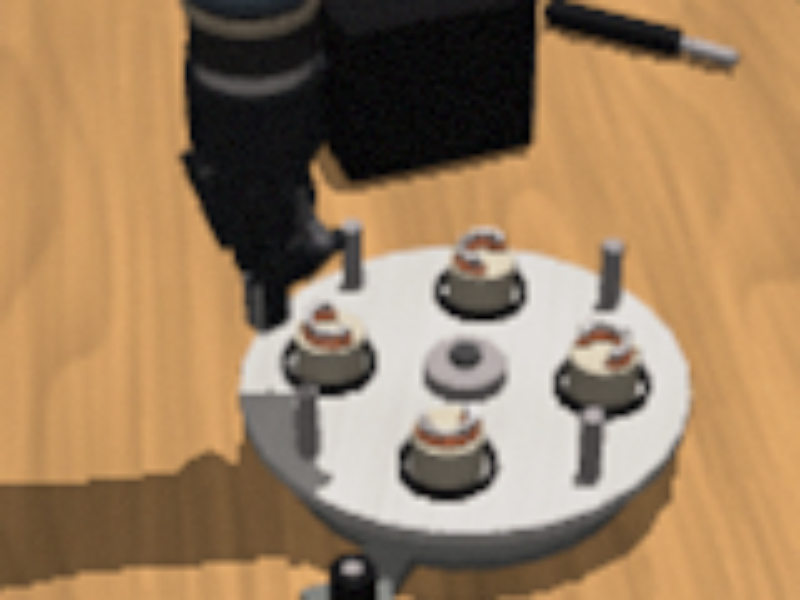

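Request:
drive_tool(
  steps=[
    [[0,0,0.01],[-1.5,0,12],1],
    [[0,0,0.01],[-1.5,0,12],1],
    [[0,0,0.01],[-1,0,12],1],
    [[0,0,0],[-1,0,12],1],
    [[0,0,0],[0,0,10],1],
    [[0,0,0],[0,0,0],1],
  ],
)

```text
clock: 18.8
position: [0.4738, 0.0812, 0.0362]
tool_rot: [179.6, -0.5, -150.2]
contact_force: [-0.2, -0.9, 0.9]
finger_gap: -0.002
```

```bash
python3 -c "
from h import *
st();plan(.478,.072,.032,210.5,1,1)
im,d=save('side','s17.png')
cv2.imwrite('pics/s17c.png',cv2.resize(im[130:230,240:360],None,fx=6,fy=6)[...,::-1])
"
```

```text
18.8 [0.4738 0.0812 0.0362] [ 179.58   -0.48 -150.16] [-0.2 -0.9  0.9] -0.002 [  1.6  -1.7 -16.7  75.7   0.1 -28.2]
deg/row 0.9203525189015246 mm/row 10.916809331486153
[[[0.007,-0.008,-0.012],[0.9,-10.1,4.1],1]]
```

View pics/s17c.png

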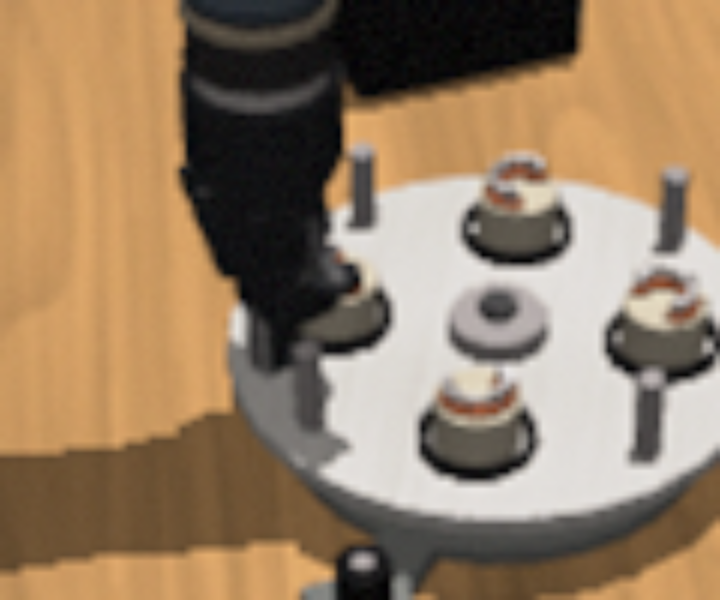

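Request:
drive_tool(
  steps=[
    [[0.004,-0.004,0],[0,-4,0],1],
    [[0,0,0],[0,-4,0],1],
    [[0,0,0],[0,-2,0],1],
  ],
)

```text
clock: 19.23
position: [0.4799, 0.0731, 0.038]
tool_rot: [179.8, -0.0, -150.1]
contact_force: [-2.1, 4.6, -0.0]
finger_gap: -0.001
```

Request:
drive_tool(
  steps=[
    [[0,0,-0.015],[0,-3,0],1],
    [[0,0,-0.015],[0,-3,0],1],
  ],
)

```text
clock: 19.48
position: [0.4802, 0.0715, 0.0381]
tool_rot: [179.2, -0.0, -148.3]
contact_force: [-4.3, 4.4, 1.8]
finger_gap: -0.002
```

Request:
drive_tool(
  steps=[
    [[0,0,-0.025],[0.5,-3,0],1],
    [[0,0,-0.025],[0.5,-3,0],1],
  ],
)

```text
clock: 19.73
position: [0.4803, 0.0697, 0.0382]
tool_rot: [178.6, 0.1, -145.2]
contact_force: [-3.3, 4.4, 1.0]
finger_gap: 0.001
```

```bash
cat > q.py <<'E'
from h import *
import sys
st(); s=get_state(); p=s["position"]; h=np.array([.5915,.111]); r=p[:2]-h
phi=np.radians(s["tool_rot"][2]); e=np.array([np.cos(phi),np.sin(phi)]); t=np.array([-e[1],e[0]])
f=s["contact_force"][:2]; print("tool psi",np.degrees(phi),"radial",r@e*1e3,"tang",r@t*1e3,"F tang",f@t,"F rad",f@e)
n=sys.argv[1]
im,d=save('side',n+'.png'); P=cloud('side',d)
cv2.imwrite('pics/'+n+'c.png',cv2.resize(im[130:260,240:380],None,fx=5,fy=4.6)[...,::-1])
# nest/pegs angle estimate from side depth
S=P[(np.hypot(P[...,0]-.5945,P[...,1]-.109)<.132)&(np.hypot(P[...,0]-.5945,P[...,1]-.109)>.105)&(P[...,2]>.09)&(P[...,2]<.112)]
a=np.degrees(np.arctan2(S[:,1]-.109,S[:,0]-.5945))
hi=np.histogram(a%90,bins=30,range=(0,90))[0]; print("peg angle mod90 hist (3deg bins)",hi.tolist())
u,v=proj('side',[.45,-.01,.05]);
E
python3 q.py s18
```

```text
19.725 [0.4803 0.0697 0.0382] [ 1.7862e+02  8.0000e-02 -1.4515e+02] [-3.3  4.4  1. ] 0.001 [ -0.5  -1.1 -15.8  76.    1.2 -35.4]
tool psi -145.1510811290317 radial 114.85048418866866 tang -29.686747473633904 F tang -5.539644554066601 F rad 0.1794873359506399
peg angle mod90 hist (3deg bins) [0, 0, 0, 0, 0, 1, 9, 8, 16, 15, 50, 26, 1, 0, 0, 0, 0, 0, 0, 0, 0, 0, 0, 0, 0, 0, 0, 0, 0, 0]
```

View pics/s18c.png

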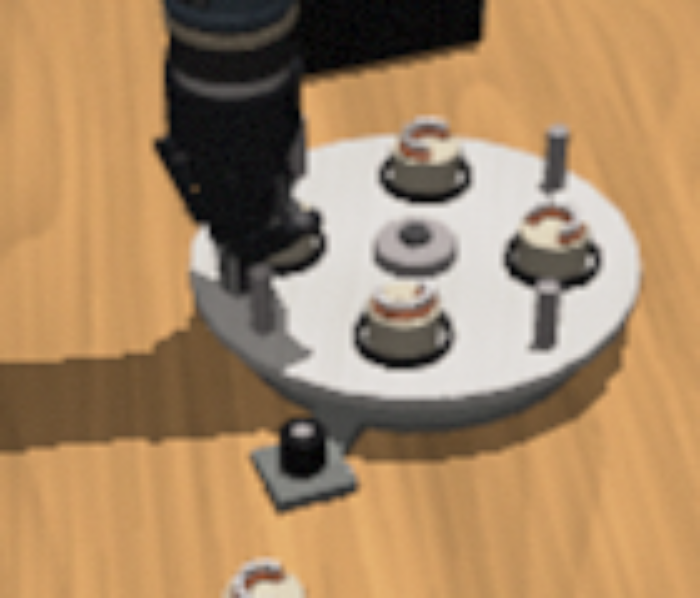

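Request:
drive_tool(
  steps=[
    [[0.01,0,0.01],[0,-5,0],1],
    [[0.01,0,0],[0,-5,0],1],
  ],
)

```text
clock: 20.02
position: [0.4835, 0.0646, 0.0381]
tool_rot: [179.3, 0.1, -145.6]
contact_force: [-4.5, 5.5, 0.2]
finger_gap: -0.001
```

Request:
drive_tool(
  steps=[
    [[0.01,0,0],[0.5,-6,0],1],
    [[0.01,0,0],[0.5,-6,0],1],
  ],
)

```text
clock: 20.27
position: [0.4875, 0.0585, 0.038]
tool_rot: [179.9, 0.2, -145.4]
contact_force: [-1.2, 5.3, -0.4]
finger_gap: 0.001
```

```bash
python3 q.py s19
```

```text
20.275 [0.4875 0.0585 0.038 ] [ 179.88    0.21 -145.42] [-1.2  5.3 -0.4] 0.001 [ -1.2  -1.1 -15.9  75.1   0.2 -35.7]
tool psi -145.4188856533355 radial 115.41595438185826 tang -15.747125314589178 F tang -5.059343540295915 F rad -2.0204886537527686
peg angle mod90 hist (3deg bins) [0, 0, 0, 0, 0, 0, 0, 5, 6, 13, 14, 17, 46, 25, 0, 0, 0, 0, 0, 0, 0, 0, 0, 0, 0, 0, 0, 1, 0, 0]
```

Request:
drive_tool(
  steps=[
    [[0.004,0,-0.035],[0.8,-6,0],1],
    [[0.004,0,-0.035],[0.8,-6,0],1],
  ],
)

```text
clock: 20.58
position: [0.4923, 0.0506, 0.038]
tool_rot: [-180.0, 0.4, -141.2]
contact_force: [-1.8, 5.5, 1.0]
finger_gap: 0.0
```

Request:
drive_tool(
  steps=[
    [[0.004,0,-0.03],[0.8,-6,0],1],
    [[0.004,0,-0.03],[0.8,-6,0],1],
  ],
)

```text
clock: 20.82
position: [0.4972, 0.0439, 0.038]
tool_rot: [-179.9, 0.5, -137.5]
contact_force: [-3.0, 7.0, 1.0]
finger_gap: -0.001
```

```bash
python3 q.py s20
```

```text
20.825 [0.4972 0.0439 0.038 ] [-179.95    0.51 -137.46] [-3.  7.  1.] -0.001 [ -2.9  -0.3 -15.1  74.8   0.3 -45.4]
tool psi -137.46102701969843 radial 114.85551704578788 tang -14.267117067566895 F tang -7.195574214593723 F rad -2.524686936113589
peg angle mod90 hist (3deg bins) [1, 0, 0, 0, 0, 0, 0, 0, 0, 2, 4, 10, 12, 13, 24, 41, 20, 0, 0, 0, 0, 0, 0, 0, 0, 0, 0, 0, 0, 0]
```

View pics/s20c.png

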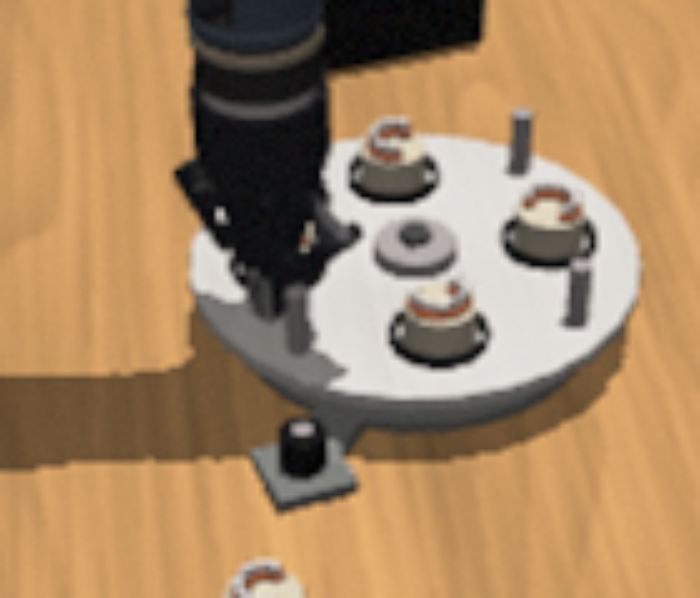

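Request:
drive_tool(
  steps=[
    [[0,0.003,-0.04],[1,-6,0],1],
    [[0,0.003,-0.04],[1,-6,0],1],
  ],
)

```text
clock: 21.12
position: [0.5025, 0.0362, 0.0381]
tool_rot: [179.7, 0.3, -132.6]
contact_force: [-3.3, 6.0, 1.9]
finger_gap: -0.001
```

Request:
drive_tool(
  steps=[
    [[0,0.003,-0.035],[1,-6,0],1],
    [[0,0.003,-0.035],[1,-6,0],1],
  ],
)

```text
clock: 21.38
position: [0.5083, 0.0297, 0.0382]
tool_rot: [179.3, 0.1, -128.3]
contact_force: [-1.9, 4.9, 1.8]
finger_gap: 0.002
```

```bash
python3 q.py s21
```

```text
21.375 [0.5083 0.0297 0.0382] [ 1.7932e+02  1.0000e-01 -1.2834e+02] [-1.9  4.9  1.8] 0.002 [ -4.5   2.3 -12.4  75.8   0.5 -56.2]
tool psi -128.33685612679287 radial 115.36526171243406 tang -14.868728543190409 F tang -4.564296687676315 F rad -2.696698918925538
peg angle mod90 hist (3deg bins) [0, 0, 0, 0, 0, 0, 0, 0, 0, 0, 0, 0, 1, 5, 12, 16, 15, 28, 40, 21, 0, 0, 0, 0, 0, 0, 0, 0, 0, 0]
```

Request:
drive_tool(
  steps=[
    [[0.004,0.001,-0.04],[1,-6,0],1],
    [[0.004,0.001,-0.04],[1,-6,0],1],
  ],
)

```text
clock: 21.68
position: [0.5153, 0.023, 0.0381]
tool_rot: [179.5, 0.2, -123.5]
contact_force: [-2.3, 4.7, 1.9]
finger_gap: -0.002
```

Request:
drive_tool(
  steps=[
    [[0.004,0.001,-0.035],[1,-6,0],1],
    [[0.004,0.001,-0.035],[1,-6,0],1],
  ],
)

```text
clock: 21.92
position: [0.5225, 0.0175, 0.0381]
tool_rot: [179.6, 0.2, -119.3]
contact_force: [-1.5, 3.0, 1.4]
finger_gap: -0.007
```

```bash
python3 q.py s22
```

```text
21.925 [0.5225 0.0175 0.0381] [ 179.63    0.22 -119.33] [-1.5  3.   1.4] -0.007 [ -5.7   4.  -10.7  75.6   0.4 -66.4]
tool psi -119.32722002763408 radial 115.34630088952457 tang -14.34342977772849 F tang -2.8000500978473988 F rad -1.874042804395194
peg angle mod90 hist (3deg bins) [0, 0, 0, 0, 0, 0, 0, 0, 0, 0, 0, 0, 0, 0, 0, 3, 8, 12, 16, 13, 32, 59, 25, 1, 0, 0, 0, 0, 0, 0]
```

View pics/s22c.png

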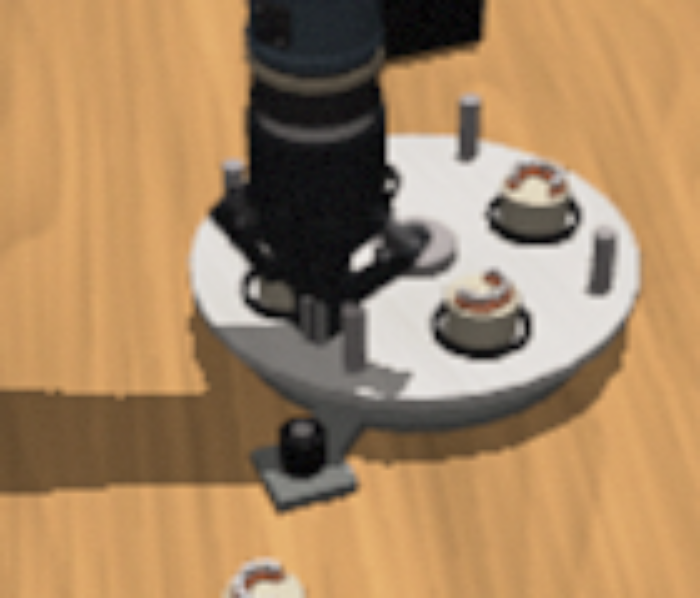

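Request:
drive_tool(
  steps=[
    [[0.002,0.001,-0.03],[1,-5,0],1],
  ],
)

```text
clock: 22.1
position: [0.5275, 0.0126, 0.0382]
tool_rot: [179.9, 0.1, -117.5]
contact_force: [-0.4, 1.0, 0.6]
finger_gap: -0.001
```

Request:
drive_tool(
  steps=[
    [[0.002,0.001,-0.03],[1,-5,0],1],
  ],
)

```text
clock: 22.22
position: [0.5287, 0.0114, 0.0381]
tool_rot: [179.6, 0.1, -115.7]
contact_force: [-11.3, 9.7, 7.8]
finger_gap: 0.0
```

```bash
python3 q.py s23
```

```text
22.225 [0.5287 0.0114 0.0381] [ 1.7962e+02  1.2000e-01 -1.1570e+02] [-11.3   9.7   7.8] 0.0 [ -6.2   5.   -9.6  75.7   0.2 -70.5]
tool psi -115.69637780923694 radial 116.92677037200939 tang -13.403608821774236 F tang -14.417654301353947 F rad -3.864089142754072
peg angle mod90 hist (3deg bins) [0, 0, 0, 0, 0, 0, 0, 0, 0, 0, 0, 0, 0, 0, 0, 0, 0, 8, 6, 13, 16, 21, 52, 39, 2, 0, 0, 0, 0, 0]
```

View pics/s23c.png

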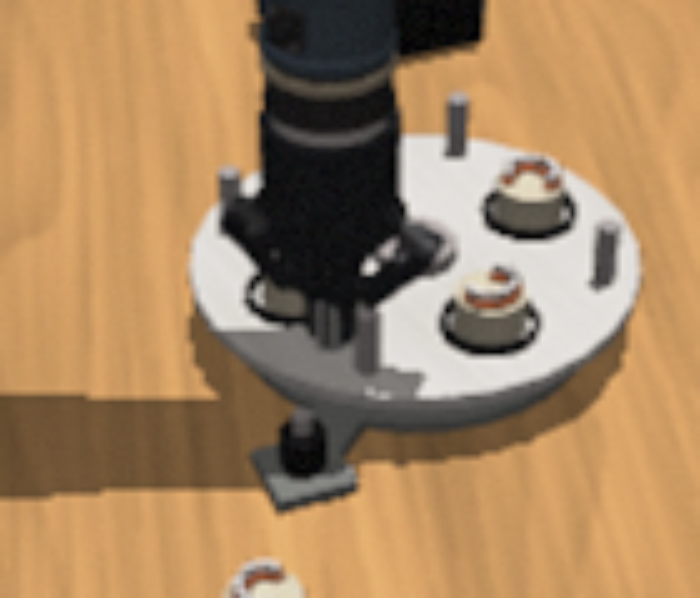

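Request:
drive_tool(
  steps=[
    [[0,0,0],[0,6,0],1],
    [[0,0,0],[0,6,0],1],
    [[0,0,0],[0,2,-8],1],
    [[0,0,0],[0,0,-15],1],
    [[0,0,0],[0,0,-20],1],
    [[0,0,0],[0,0,-25],1],
    [[0,0,0],[0,0,-25],1],
    [[0,0,0],[0,0,-25],1],
    [[0,0,0],[0,0,0],1],
  ],
)

```text
clock: 23.4
position: [0.5206, 0.014, 0.1679]
tool_rot: [-179.5, 0.1, -115.7]
contact_force: [0.3, -0.4, -0.3]
finger_gap: 0.006
```

```bash
python3 q.py s24; python3 -c "
from h import *
plan(.38,-.02,.2,-115,5,1)"
```

```text
23.4 [0.5206 0.014  0.1679] [-1.7952e+02  1.0000e-01 -1.1573e+02] [ 0.3 -0.4 -0.3] 0.006 [ -5.8   1.3   1.4  89.6  -0.1 -70.1]
tool psi -115.73039279602676 radial 118.20953267399759 tang -21.780206914311012 F tang 0.4544736268997762 F rad 0.27873825518970036
peg angle mod90 hist (3deg bins) [0, 0, 0, 0, 0, 0, 0, 0, 0, 0, 0, 0, 0, 0, 0, 0, 0, 0, 0, 0, 0, 19, 52, 37, 3, 0, 0, 0, 0, 0]
deg/row 0.1622905333152886 mm/row 29.544060806094695
[[[-0.001,0.0,-0.003],[18.3,22.2,-6.9],1],[[-0.001,0.0,-0.003],[18.2,22.2,-6.9],1],[[-0.001,0.0,-0.003],[18.2,22.3,-6.8],1],[[-0.001,0.0,-0.003],[18.1,22.3,-6.8],1],[[-0.001,0.0,-0.003],[18.0,22.4,-6.8],1]]
```

View pics/s24c.png

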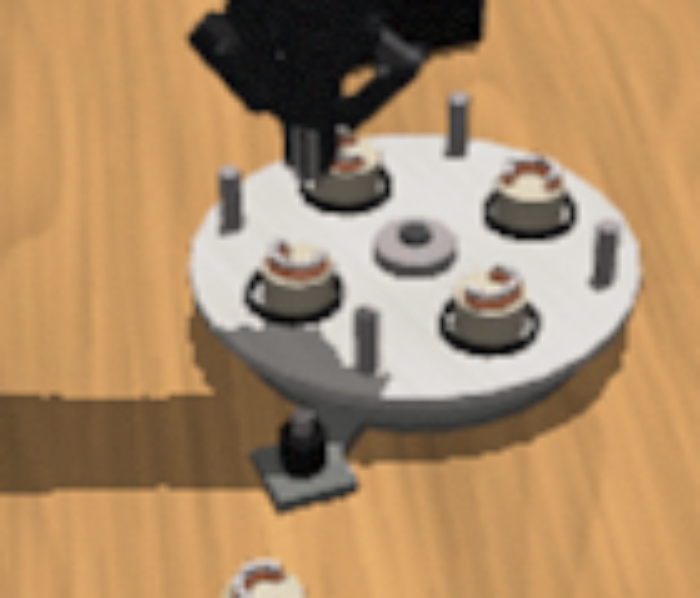

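Request:
drive_tool(
  steps=[
    [[0,0,0],[18,22,-7],1],
    [[0,0,0],[18,22,-7],1],
    [[0,0,0],[18,22,-7],1],
    [[0,0,0],[18,22,-7],1],
    [[0,0,0],[0,0,0],1],
  ],
)

```text
clock: 24.08
position: [0.4035, -0.0132, 0.1881]
tool_rot: [179.8, -0.2, -115.7]
contact_force: [0.4, 0.7, -1.0]
finger_gap: 0.002
```

```bash
python3 -c "
from h import *
st()
im,d=save('side','s25.png'); P=cloud('side',d)
S=P[205:235,285:315].reshape(-1,3); S=S[(S[:,2]>.02)&(S[:,2]<.1)]; z=np.sort(S[:,2]); print('pin top z',z[-6:].round(4), len(S))
im,d=save('top','t25.png')
P=cloud('top',d); S=P[205:225,322:340].reshape(-1,3); S=S[S[:,2]<.1];print(np.sort(S[:,2])[-6:].round(4))
cv2.imwrite('pics/t25c.png',cv2.resize(im[120:280,200:450],None,fx=3.2,fy=3.2)[...,::-1])"
```

```text
24.075 [ 0.4035 -0.0132  0.1881] [ 1.7984e+02 -1.5000e-01 -1.1573e+02] [ 0.4  0.7 -1. ] 0.002 [-11.3 -15.1 -11.2  94.1  -0.1 -75.6]
pin top z [0.0778 0.0798 0.0808 0.083  0.0835 0.0847] 387
[0.0581 0.0582 0.0591 0.0606 0.0615 0.0627]
```

View pics/t25c.png

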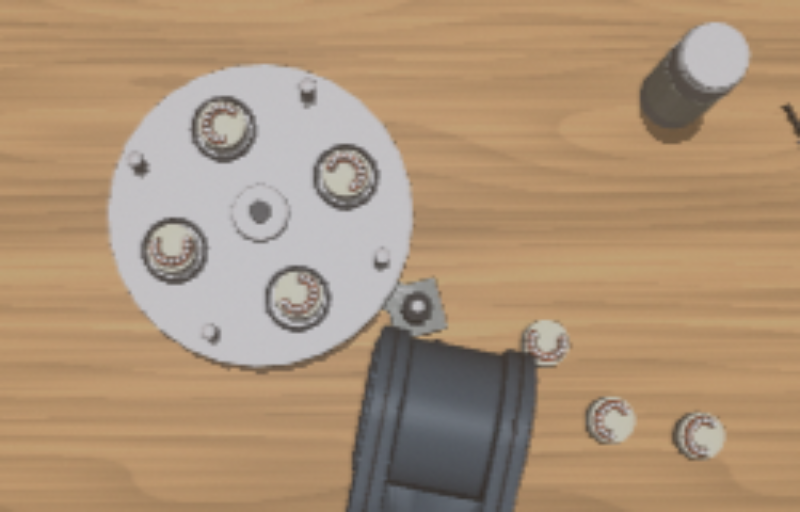

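```bash
python3 -c "
from h import *
o=np.load('top0.npz'); im,d=read_camera('top')
A=cloud('top',o['d'])[...,2];B=cloud('top',d)[...,2]
print((A[212:220,326:335]*1000).astype(int));print((B[212:220,326:335]*1000).astype(int))
i1=cv2.imread('pics/side0.png')[205:245,280:320]; i2=cv2.cvtColor(read_camera('side')[0],cv2.COLOR_RGB2BGR)[205:245,280:320]
cv2.imwrite('pics/pin.png',cv2.resize(np.hstack([i1,i2]),None,fx=9,fy=9))"
```

```text
[[ 7 34 42 38 42 39 43 35  7]
 [ 4 40 41 41 36 47 40 41 10]
 [38 41 42 41 42 41 40 42 43]
 [44 42 38 39 42 43 37 43 39]
 [36 43 40 42 40 41 40 38 36]
 [40 41 40 39 39 38 40 40 43]
 [34 37 35 42 41 33 45 37 37]
 [16 38 37 41 40 42 38 38 13]]
[[11 40 39 45 38 41 36 43 11]
 [11 39 38 41 38 38 46 36 12]
 [42 38 43 56 58 53 41 44 42]
 [37 44 43 58 56 54 54 44 36]
 [40 43 41 50 50 53 59 35 35]
 [40 44 38 46 55 54 35 37 38]
 [31 40 44 38 37 45 45 41 40]
 [ 8 41 39 42 42 40 45 43 12]]
```

View pics/pin.png

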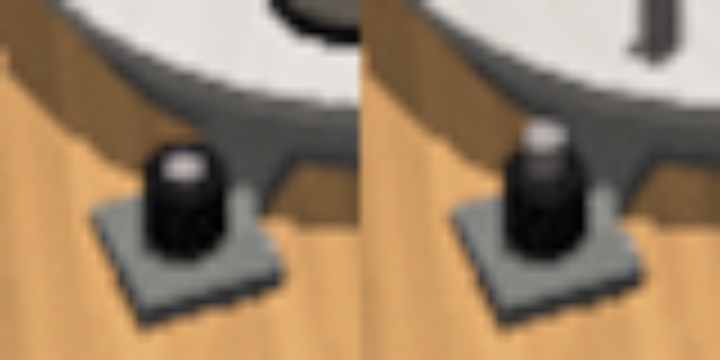

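The pin was level with the socket top (about 41 mm) at the start and now stands at about 55 mm, so it is up by roughly 14 mm. The ball is fully home.

```bash
python3 -c "
from cell import *
print(close_job())"
```

```text
the job is handed in; nothing more can be done
None
```

The loose jaw model now stands upright in the carousel's nest. The carousel has been pushed one step anticlockwise into the next detent, and the job was handed in at about 24 s.

**Which model:** I took the one farthest from the base among those standing on the bench. A similar one on the tray at the left is farther away, but it isn't on the bench and lies beyond tool-down reach, so I left it alone.

**Last checks:**
- The tell-tale pin rose from about 41 mm to 55 mm by depth, and it looks up in both cameras.
- The last pictures show the model seated in its nest, with the arm clear and about 0–1 N on the wrist.
- The carousel turned about 35 degrees. Pushing took 3–7 N, with about 15 N at the detent; the readings were between rows, so a short peak could be missed.

**What went wrong or disagreed:**
- **Tool height:** the reported tool height was about 43 mm lower than the cameras showed the finger tips to be. My first grasp closed on air above the model without any contact force. I corrected the height from the camera depth.
- **Setting down:** the model touched the nest floor about 2 mm earlier than I had worked out, and it was pressed there with up to about 17 N for a moment. I eased off before letting go.

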